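# Pin the open specimen box shut

### The arm

A 6-joint arm with a two-finger parallel gripper is mounted at the origin on a cart in front of the work surface, level with it; the furniture and walls round the work are solid. World frame = base frame: x ahead of the robot, y to its left, z up, the work surface at z = 0. Lengths are in mm, angles in rad, forces in N, time in s.
With the tool pointing down it reaches from about 350 to 725 mm from the base axis. Payload 4.3 kg.
Tool frame: the origin (TCP) lies at the very end of the fingers, on their centre line; the grasp point (between the pads) lies 19 mm behind it; x points along the fingers, y is the direction in which the jaws open and shut, and the axes are right-handed (so a half turn about x gives the same grasp; the last joint's range is limited). The gripper opens to 85 mm and grips with 20 to 120 N. Pads are 22 mm wide; open, the fingers measure 114 mm over their backs; the gripper's body (76 mm by 85 mm) begins 54 mm behind the grasp point. The pads swing forward as they close: fully open they stand 13 mm farther back than shut.
Start: joints at [1.12, 0.377, 0.081, 1.274, 0, 1.46], TCP at [192.197, 541.966, 231.329] pointing down, gripper open.
Joint ranges: [-2.72, 2.72], [-0.84, 1.66], [-1.02, 1.22], [-1.77, 2.12], [-1.37, 1.28], [-3.14, 3.14]. Speed limits (rad/s): [2.57, 2.57, 3.14, 3.14, 3.14, 3.14].

### API

Orientations are given as [roll, pitch, yaw] about the fixed x, y, z axes, in that order (R = Rz(yaw) Ry(pitch) Rx(roll)).
In Python, from plant import * gives the robot as it stands.
- The arm moves only by the tool step_arm, never from a script. Its argument "targets" is a list of rows, each an object with "slide": the shift along the tool's x, y, z in cm, a list of three; "roll": the turn about the tool's x in rad. A call has 1 to 5 rows; each row is the pose to reach, as a shift and turn from the pose measured when the call began, along the tool's axes at that moment; what a row does not reach only later rows make up. A row lasts 1/8 s, in which the tool goes at most 62.5 mm and 10.7 degrees, less where a joint would pass 70% of its speed; a pose out of reach is approached as far as the arm can. A call with a gripper value outside its range is refused whole. "claw" is the closure, from -1 (fully open) to 1 (shut), set as the call begins (left out, the last holds). The fingers move at their own pace and stop on an object; the grip force is fixed at half the most. Time passes only in rows, so rows that repeat a pose let the fingers close. It gives the time, the measured TCP pose, the force and the opening at its end, in the units of the state.
- get_obs(): the state, without advancing time (a new reading comes with each control period).
- grab_frame(name): name is "scene" or "top"; returns the picture (420x560x3 uint8, red, green, blue); there is no depth.
- camera_model(name): a dict with "mtx" (3x3 intrinsics, pixels), "k1" (the pictures are not rectified: a ray, as slopes to the right and down, at radius r is drawn at 1 + k1 r^2 times it, then the intrinsics apply), "R" (3x3) and "t" (3): a world point X has camera coordinates R X + t. Camera axes: x right, y down, z forward; pixel columns grow to the right and rows downward; lengths in mm; the calibration is good to about 2 mm. A picture is of the moment at which its call begins. camera_model takes no time and is no camera call.
- job_done(): hands the job in, once; it reports no verdict.
Trained networks look in the newest picture that a camera, given by its name, has taken for a name from the list of things; names that differ only in an ending like _2 or _b are one class to them, and where a whole thing is asked for, a point or a joint stands for the part that bears it (a point fixed in the world has none). Each returns a list of dicts, best first, with "score" (0 to 1); they miss things now and then, are a little off and sometimes report something else, mostly with a low value. They report only what shows in the picture. A call takes as long as a camera call. They do not tell look-alikes from the thing itself.
- search_frame(camera, name): "extent" ([left, top, width, height] in pixels, round what is visible of it).
- masks_of(camera, name): "pixels" (420x560 bool, what is visible of it) and "extent" ([left, top, width, height] in pixels, round what is visible of it).
The state is a dict: "time_s": time; "joints": joint angles; "dq": joint speeds; "joint_efforts": joint torques, N m; "position": TCP position; "orientation": TCP orientation; "ft_force": force on the tool from outside, world axes, zero at the start; "moment": the same for the moment, N m; "width": opening from 0.0 (shut) to 1.0 (fully open).
Only numpy, scipy, OpenCV 4.12 (cv2) and the standard library are available. Lean on these libraries where they do the work, as an engineer would, in place of code of your own. Each camera call takes 0.05 s, during which the arm holds its last target.

### The job

One of the two specimen boxes is already locked by a pin through the two plates on its lid; lock the other one the same way. Pull the spare pin out of its holder, lay it in the two-notch rest and let go, so that you can take it again by its black handle, then push it from the front through both eyelets until the handle's shoulder sits against the front plate, and let go. Leave the locked box's pin and the other things on the table where they are.

Things in the scene. Friction and masses are not known exactly. Their poses are not given: they have to be found in the camera images.
- spare_pin_center (a point): loose spare pin, 104 mm long, about 50 g: steel shank 10 mm in diameter, 58 mm long, with a round-nosed tip, then a round black handle 18 mm in diameter, 46 mm long. Point on its axis at half its length; x points to the tip. Tip at x = +52 mm, shoulder (handle's front) at -6, handle's middle at -29, end at -52. At first it lies level, the handle inside the holder, 55 mm of shank out
- spare_pin_seat (a point): point on the spare pin's axis 20 mm ahead of the handle's shoulder towards the tip; x points to the tip. It lies at the hasp point when the pin is fully home
- fitted_pin_center (a point): an identical loose pin that already sits in the eyelets of one of the two boxes; point and axes as for the spare pin
- hasp_1 (a point): hasp on a fixed grey metal box 90 mm deep (x), 110 wide, 62 high: two upright steel plates, one behind the other, 6 mm thick, 34 wide, 46 high, each with a 13 mm eyelet 30 mm above the box top. Point midway between them on the eyelets' level axis, 92 mm above the table; x points along it from front to back, away from the robot. Outer plate faces at x = -20 and +20 mm, box front at -23
- hasp_2 (a point): hasp of the other specimen box, the same in every way. Which box has its eyelets empty is seen from the fitted pin
- holder_mouth (a point): fixed grey pin holder, a block 56 mm deep, 46 wide, 55 high on a thin foot plate, with a level tunnel 22 mm wide, 21 high, 50 deep, open only at its front. Point in the middle of the mouth, 37 mm above the table; x points into the tunnel, so a pin is drawn out towards -x
- rest_axis (a point): fixed white rest. Point on the axis of a pin lying in it, half-way along the pin, 45 mm above the table; x points to where the tip belongs. Two open-topped 90 degree vee notches on posts 8 mm thick: a small one at x = +42 mm for the shank near the tip, a larger, lower one at x = -47 mm for the end of the handle. Between the posts nothing is higher than 6 mm
- cover_box: bystander: small coverslip box, 31x31x20 mm; origin under its middle
- oil_flask: bystander: small round bottle, 25 mm in diameter, 52 mm high; origin under its middle
- clock: bystander: flat white timer, 58x62x20 mm; origin under its middle
Not all that is in view belongs to the job. Of the things shaped like the part that bears rest_axis, the white one is meant.

How it is judged (in metres and radians):
On the way:
1. the spare pin lies in the two-notch rest, let go (distance between spare_pin_center and rest_axis below 0.012 m and angle between the x axis of spare_pin_center and the x axis of rest_axis, either way round below 0.15 rad and contact force between spare_pin and the fingers below 0.05 N), for 0.2 s.
At the end, for the whole second after the job is handed in: The spare pin sits through both eyelets of the box that had none, pushed in from the front, its shoulder within about 4.5 mm of the front plate and its axis within 8 degrees of the eyelets' axis, let go and at rest (distance between spare_pin_seat and hasp_2 below 0.005 m and angle between the x axis of spare_pin_center and the x axis of hasp_2, either way round below 0.14 rad and x of spare_pin_center in the frame of hasp_2 below 0 m and linear speed of spare_pin below 0.02 m/s); the robot touches nothing.
It fails at once if the fitted pin is shifted by more than 15 mm (distance of fitted_pin_center from where it was at the start of the episode above 0.015 m).
It fails at once if a bystander is shifted by more than 40 mm (distance of any of cover_box, oil_flask, clock from where it was at the start of the episode above 0.04 m).
It also fails if it takes over 58 s, if anything falls off the work surface, if the arm or the gripper's body presses on something with over 40 N, if the wrist force passes 120 N, or if a joint passes its speed limit or range.

## Working session

There is one attempt and no reset: what is moved stays moved. The work goes in short steps, Python scripts to look and compute and a tool call to move; the robot and the scene stay as the last step left them, time stands still between calls to the robot, and variables do not carry over. Pictures are saved under pics/ and viewed, and the job is handed in when it is done.

Besides the shell and the picture viewer there is one more tool, called after ">>>" by a JSON object that holds its "fn" and its "kwargs". step_arm: Moves the arm, as the interface text tells. Its arguments: {"type":"object","properties":{"targets":{"type":"array"},"claw":{"type":"number"}},"required":["targets"]}

```bash
ls; mkdir -p pics
python3 - <<'E'
from plant import *
import cv2
print(get_obs())
for n in ["scene","top"]:
    im=grab_frame(n); cv2.imwrite(f"pics/{n}0.png",im[:,:,::-1]); print(n,camera_model(n))
E
```

```text
pics
{'time_s': 0.0, 'joints': array([1.11967233e+00, 3.78054400e-01, 7.96309358e-02, 1.27438628e+00,
       2.89330059e-05, 1.46048315e+00]), 'dq': array([ 0.0023387 , -0.00176774,  0.00015264,  0.00062065,  0.00078554,
        0.00059667]), 'joint_efforts': array([-7.43360270e-04, -4.63610065e+01,  2.69873518e+01,  2.11113511e-02,
       -6.58060435e-05,  4.81920679e-06]), 'position': array([191.90373732, 541.34513523, 230.36776091]), 'orientation': array([-1.69547861,  1.5687827 , -2.03628947]), 'ft_force': array([ 0.39434431,  0.50471904, -0.41935178]), 'moment': array([0.00315161, 0.00670771, 0.04447637]), 'width': 1.0004722789324856}
scene {'mtx': array([[536.25610698,   0.        , 280.67329046],
       [  0.        , 536.25610698, 208.29226714],
       [  0.        ,   0.        ,   1.        ]]), 'k1': -0.019044373665190555, 'R': array([[-0.87539501, -0.48328887, -0.0107447 ],
       [-0.17432625,  0.33633753, -0.92546606],
       [ 0.45088129, -0.80827528, -0.37867813]]), 't': array([ 435.66038126,  177.44011984, 1391.88277292])}
top {'mtx': array([[473.48495722,   0.        , 280.34168298],
       [  0.        , 473.48495722, 201.72993085],
       [  0.        ,   0.        ,   1.        ]]), 'k1': 0.02644206054809333, 'R': array([[ 9.45753585e-04, -9.99946923e-01,  1.02594567e-02],
       [-9.97014822e-01, -1.73495904e-03, -7.71908919e-02],
       [ 7.72045946e-02, -1.01558268e-02, -9.96963545e-01]]), 't': array([ -18.38236037,  504.79182478, 1473.20798121])}
```

View pics/scene0.png

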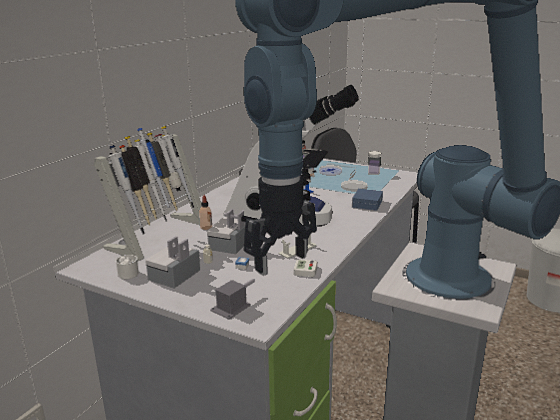

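View pics/top0.png

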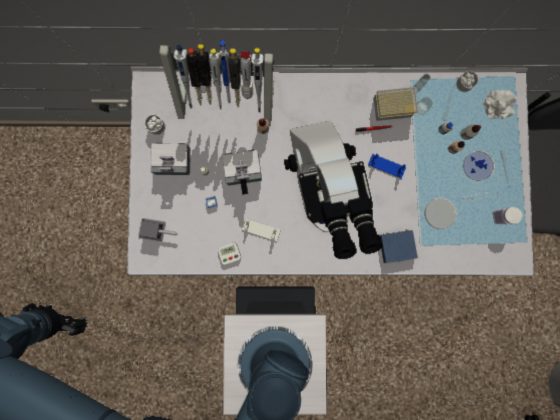

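The top view shows these things:
- Empty hasp box at about (170,158).
- Box with a black-handled pin at (242,165).
- Holder with its shank pointing right at (152,230).
- White rest at (262,231), and a blue look-alike at (388,166).

I'll crop the candidates and run the networks.

```bash
cat > h.py <<'E'
import numpy as np, cv2
from plant import *
def ray(cam,px):
    c=camera_model(cam);K=c["mtx"];k1=c["k1"]
    d=cv2.undistortPoints(np.array([[px]],float),K,np.array([k1,0,0,0.]))[0,0]
    R=c["R"];t=c["t"]
    return -R.T@t, R.T@np.array([d[0],d[1],1.])
def atz(cam,px,z):
    o,d=ray(cam,px); return o+d*(z-o[2])/d[2]
def proj(cam,X):
    c=camera_model(cam)
    p,_=cv2.projectPoints(np.array(X,float).reshape(-1,1,3),cv2.Rodrigues(c["R"])[0],c["t"],c["mtx"],np.array([c["k1"],0,0,0.]))
    return p[:,0]
def tri(p1,p2,c1="scene",c2="top"):
    o1,d1=ray(c1,p1);o2,d2=ray(c2,p2)
    A=np.stack([d1,-d2],1);s=np.linalg.lstsq(A,o2-o1,rcond=None)[0]
    a=o1+s[0]*d1;b=o2+s[1]*d2
    return (a+b)/2,np.linalg.norm(a-b)
def crop(im,x0,y0,w,h,f,fn):
    cv2.imwrite(fn,cv2.resize(im[y0:y0+h,x0:x0+w,::-1],None,fx=f,fy=f,interpolation=cv2.INTER_CUBIC))
E
python3 - <<'E'
from h import *
t=grab_frame("top"); s=grab_frame("scene")
crop(t,130,130,160,150,5,"pics/t1.png"); crop(s,110,190,220,130,3.6,"pics/s1.png")
np.save("t.npy",t);np.save("s.npy",s)
for cam in ["top","scene"]:
  for n in ["spare_pin_center","hasp_1","holder_mouth","rest_axis","cover_box","oil_flask","clock"]:
    print(cam,n,[(np.round(r["extent"]).tolist(),round(r["score"],2)) for r in search_frame(cam,n)])
E
```

```text
top spare_pin_center []
top hasp_1 [([219.0, 147.0, 44.0, 36.0], 0.84)]
top holder_mouth [([239.0, 160.0, 12.0, 37.0], 0.32)]
top rest_axis [([243.0, 219.0, 39.0, 17.0], 0.87), ([370.0, 153.0, 39.0, 24.0], 0.6)]
top cover_box [([205.0, 198.0, 11.0, 9.0], 0.64)]
top oil_flask [([202.0, 166.0, 4.0, 7.0], 0.45), ([152.0, 143.0, 42.0, 30.0], 0.29)]
top clock [([218.0, 242.0, 22.0, 23.0], 0.89)]
scene spare_pin_center []
scene hasp_1 [([145.0, 234.0, 56.0, 54.0], 0.87), ([204.0, 212.0, 40.0, 42.0], 0.71)]
scene holder_mouth [([212.0, 281.0, 43.0, 36.0], 0.69), ([247.0, 279.0, 10.0, 10.0], 0.57)]
scene rest_axis [([280.0, 240.0, 33.0, 19.0], 0.81)]
scene cover_box [([236.0, 258.0, 13.0, 13.0], 0.52)]
scene oil_flask [([206.0, 247.0, 8.0, 18.0], 0.49)]
scene clock [([294.0, 260.0, 21.0, 16.0], 0.63)]
```

View pics/t1.png

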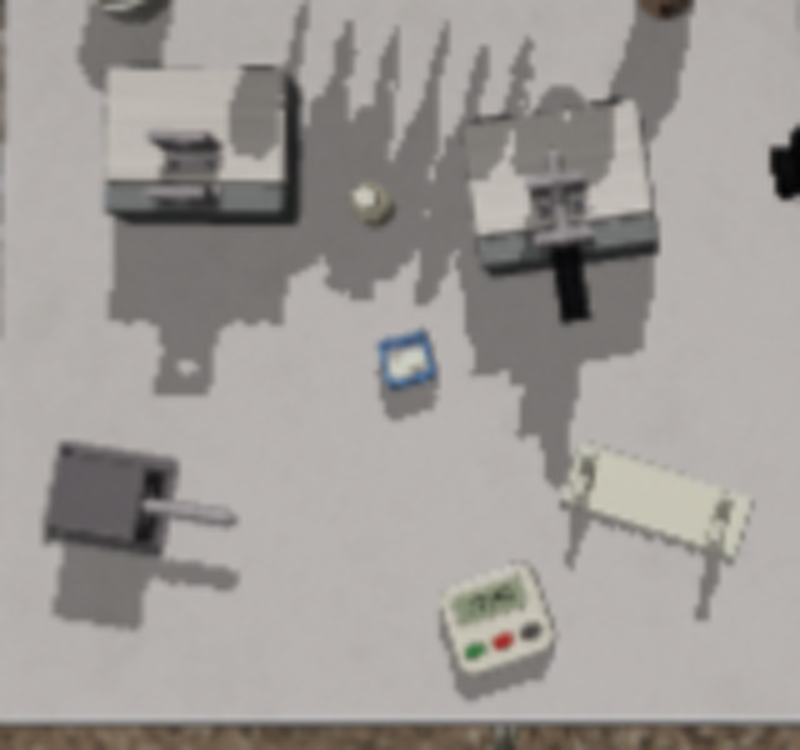

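View pics/s1.png

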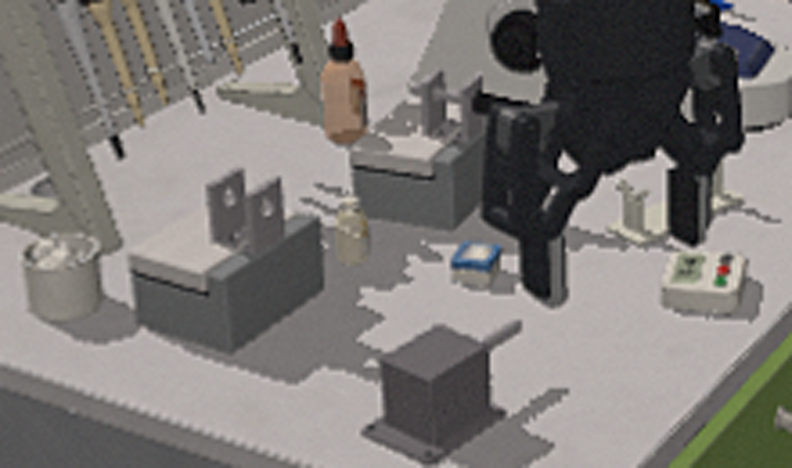

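```bash
cat > fit.py <<'E'
from h import *
from scipy.optimize import minimize
from scipy.ndimage import map_coordinates
def block(lo,hi):
    lo,hi=np.array(lo,float),np.array(hi,float); return lo,hi
def edges(cam,lo,hi,pose,z0):
    x,y,yaw=pose;c=camera_model(cam);o=-c["R"].T@c["t"]
    Rz=np.array([[np.cos(yaw),-np.sin(yaw),0],[np.sin(yaw),np.cos(yaw),0],[0,0,1]]);T=np.array([x,y,z0])
    ol=Rz.T@(o-T)
    vis={(a,s): (ol[a]>hi[a] if s else ol[a]<lo[a]) for a in range(3) for s in (0,1)}
    out=[]
    for a in range(3):
        b,cc=[i for i in range(3) if i!=a]
        for s in (0,1):
            for t in (0,1):
                if vis[(b,s)] or vis[(cc,t)]:
                    p=np.zeros(3);q=np.zeros(3)
                    for P in (p,q):
                        P[b]=(lo,hi)[s][b];P[cc]=(lo,hi)[t][cc]
                    p[a]=lo[a];q[a]=hi[a]
                    out.append((Rz@p+T,Rz@q+T))
    return out
HASP=[block([-23,-55,-92],[67,55,-30]),block([-20,-17,-30],[-14,17,16]),block([14,-17,-30],[20,17,16])]
HOLD=[block([0,-23,-34],[56,23,18])]
def score(cam,G,blocks,pose,z0,n=30):
    tot=0;cnt=0
    for lo,hi in blocks:
        for p,q in edges(cam,lo,hi,pose,z0):
            P=p+(q-p)*np.linspace(0.03,.97,n)[:,None]
            px=proj(cam,P);L=np.linalg.norm(px[-1]-px[0])
            if L<2: continue
            t=(px[-1]-px[0])/L;nn=np.array([-t[1],t[0]])
            gx=map_coordinates(G[0],[px[:,1],px[:,0]],order=1);gy=map_coordinates(G[1],[px[:,1],px[:,0]],order=1)
            v=np.minimum(np.abs(gx*nn[0]+gy*nn[1]),60)
            tot+=v.mean()*L;cnt+=L
    return tot/cnt
def grads(im,s):
    g=cv2.GaussianBlur(cv2.cvtColor(im,cv2.COLOR_RGB2GRAY).astype(np.float32),(0,0),s)
    return cv2.Sobel(g,cv2.CV_32F,1,0)/4,cv2.Sobel(g,cv2.CV_32F,0,1)/4
def fit(cams,ims,blocks,pose,z0):
    pose=np.array(pose,float)
    for s in (2.5,1.2,.7):
        Gs=[grads(i,s) for i in ims]
        f=lambda d:-sum(score(c,G,blocks,pose+d*[1,1,.01],z0) for c,G in zip(cams,Gs))
        best=None
        for x0 in ([0,0,0],[5,0,0],[0,5,0],[-5,0,0],[0,-5,0]):
            S=np.array([x0]+[np.array(x0)+e for e in 4*np.eye(3)],float)
            r=minimize(f,x0,method="Nelder-Mead",options=dict(initial_simplex=S,maxiter=150,xatol=.02))
            if best is None or r.fun<best.fun: best=r
        pose=pose+best.x*[1,1,.01]
    return pose,best.fun
def overlay(cam,im,items,x0,y0,w,h,f,fn):
    b=cv2.resize(im[y0:y0+h,x0:x0+w,::-1],None,fx=f,fy=f,interpolation=cv2.INTER_CUBIC)
    for blocks,pose,z0 in items:
        for lo,hi in blocks:
            for p,q in edges(cam,lo,hi,pose,z0):
                a=((proj(cam,[p,q])+.5-[x0,y0])*f).astype(int)
                cv2.line(b,tuple(map(int,a[0])),tuple(map(int,a[1])),(0,0,255),1)
    cv2.imwrite(fn,b)
E
python3 - <<'E'
from fit import *
t=np.load("t.npy");s=np.load("s.npy")
# initial guesses
pA=atz("top",[169,162],92)[:2]; 
h0=atz("top",[158.5,231.5],37); print("hasp",pA,"mouth",h0)
a=atz("top",[176.5,233.8],37);b=atz("top",[159,231.3],37);print("pin tip",a,"len",np.linalg.norm(a-b),"ang",np.arctan2(*(a-b)[1::-1]))
yh=np.arctan2(*(b-a)[1::-1])
for cs,ims in ((["top"],[t]),(["scene"],[s]),(["top","scene"],[t,s])):
    P,f=fit(cs,ims,HASP,[*pA,0],92);print(cs,"hasp empty",P.round(3),f)
    H,f=fit(cs,ims,HOLD,[*h0[:2],yh],37);print(cs,"holder",H.round(3),f)
    np.save("P_"+cs[0]+str(len(cs)),P);np.save("H_"+cs[0]+str(len(cs)),H)
overlay("top",t,[(HASP,P,92),(HOLD,H,37)],130,130,100,130,6,"pics/o1.png")
overlay("scene",s,[(HASP,P,92),(HOLD,H,37)],130,220,140,110,5.5,"pics/o2.png")
E
```

```text
hasp [618.44405263 317.94345605] mouth [410.63732398 358.53813594  37.        ]
pin tip [403.56555895 303.1120536   37.        ] len 54.45054028052795 ang -1.7124676979126048Traceback (most recent call last):
  File "<stdin>", line 9, in <module>
  File "fit.py", line 48, in fit
    r=minimize(f,x0,method="Nelder-Mead",options=dict(initial_simplex=S,maxiter=150,xatol=.02))
    res = _minimize_neldermead(fun, x0, args, callback, bounds=bounds,
                               **options)
    fxr = func(xr)
    fx = function(np.copy(x), *(wrapper_args + args))
  File "fit.py", line 44, in <lambda>
    f=lambda d:-sum(score(c,G,blocks,pose+d*[1,1,.01],z0) for c,G in zip(cams,Gs))
                ~~~^^^^^^^^^^^^^^^^^^^^^^^^^^^^^^^^^^^^^^^^^^^^^^^^^^^^^^^^^^^^^^^
  File "fit.py", line 44, in <genexpr>
    f=lambda d:-sum(score(c,G,blocks,pose+d*[1,1,.01],z0) for c,G in zip(cams,Gs))
                    ~~~~~^^^^^^^^^^^^^^^^^^^^^^^^^^^^^^^^
  File "fit.py", line 30, in score
    px=proj(cam,P);L=np.linalg.norm(px[-1]-px[0])
  File "h.py", line 11, in proj
    c=camera_model(cam)
ValueError: time passes only in moves, steps and waits
```

```bash
sed -i 's/^from plant import \*/from plant import *\nimport functools, plant\ncamera_model=functools.lru_cache(None)(plant.camera_model)/' h.py
cat > f1.py <<'E'
from fit import *
t=np.load("t.npy");s=np.load("s.npy")
pA=atz("top",[169,162],92)[:2]; 
h0=atz("top",[158.5,231.5],37)
a=atz("top",[176.5,233.8],37);b=atz("top",[159,231.3],37)
yh=np.arctan2(*(b-a)[1::-1])
for cs,ims in ((["top"],[t]),(["scene"],[s]),(["top","scene"],[t,s])):
    P,f=fit(cs,ims,HASP,[*pA,0],92);print(cs,"hasp empty",P.round(3),f)
    H,f=fit(cs,ims,HOLD,[*h0[:2],yh],37);print(cs,"holder",H.round(3),f)
    np.save("P_"+cs[0]+str(len(cs)),P);np.save("H_"+cs[0]+str(len(cs)),H)
overlay("top",t,[(HASP,P,92),(HOLD,H,37)],130,130,100,130,6,"pics/o1.png")
overlay("scene",s,[(HASP,P,92),(HOLD,H,37)],130,220,140,110,5.5,"pics/o2.png")
E
python3 f1.py; python3 -c "from plant import *;print(get_obs()['time_s'])"
```

```text
['top'] hasp empty [6.15329e+02 3.26681e+02 4.00000e-03] -35.695840045959535
['top'] holder [419.793 354.822   1.401] -37.22198747208778
['scene'] hasp empty [6.16436e+02 3.28310e+02 7.00000e-03] -29.29306092537012
['scene'] holder [414.423 357.286   1.434] -32.66634567969326
['top', 'scene'] hasp empty [6.15487e+02 3.27576e+02 6.00000e-03] -63.82225586494783
['top', 'scene'] holder [415.177 355.743   1.351] -62.12302138496537
0.9
```

View pics/o1.png

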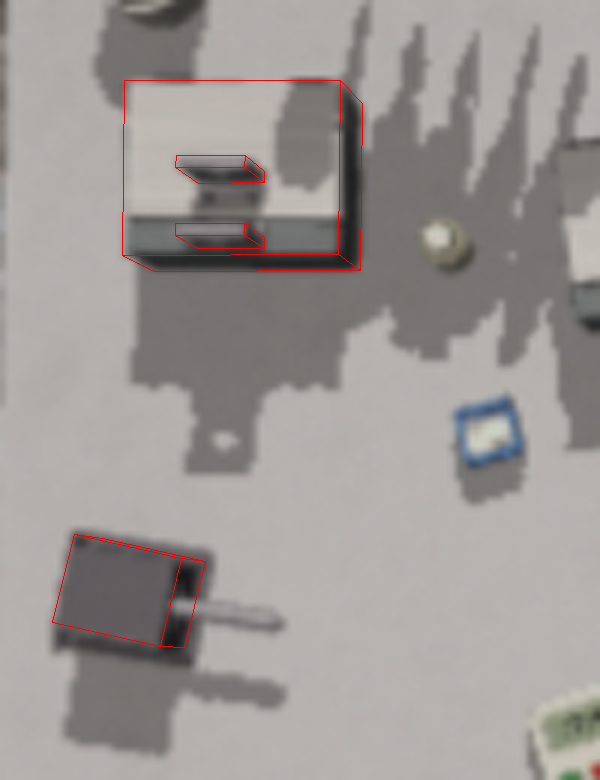

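View pics/o2.png

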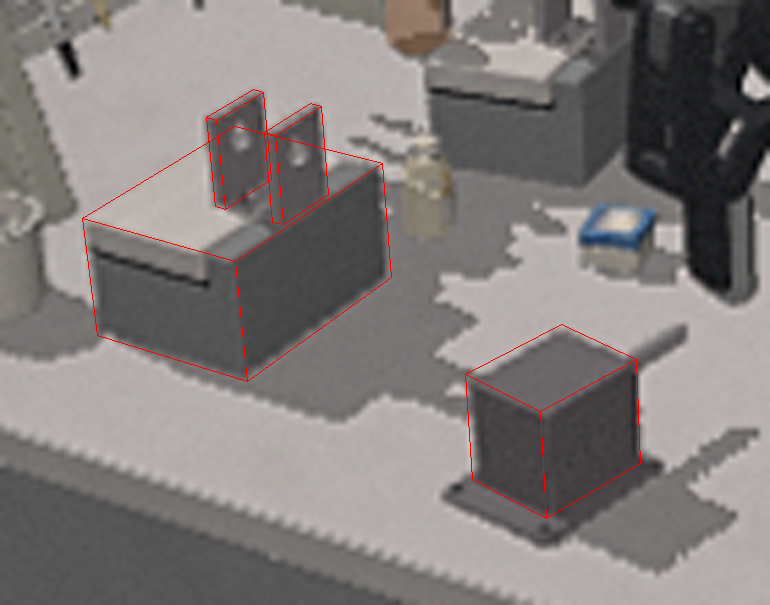

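Run:
```python
from h import *
t=np.load("t.npy");s=np.load("s.npy")
crop(t,150,220,40,25,18,"pics/c1.png");crop(t,236,210,50,35,15,"pics/c2.png");crop(s,270,225,60,45,12,"pics/c3.png")
```

```text
(no output)
```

View pics/c1.png

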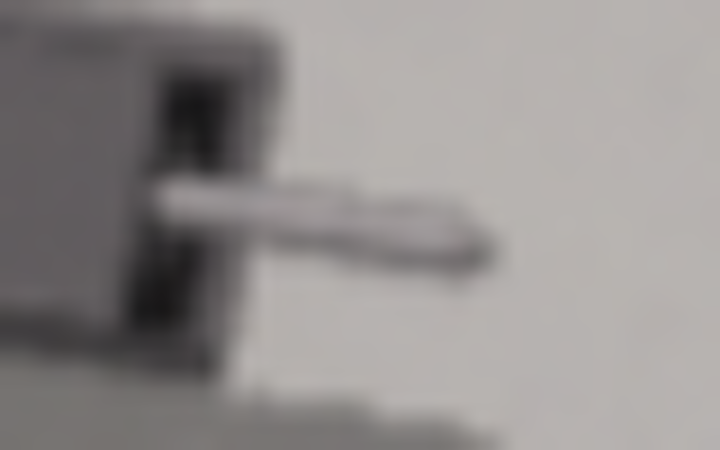

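View pics/c2.png

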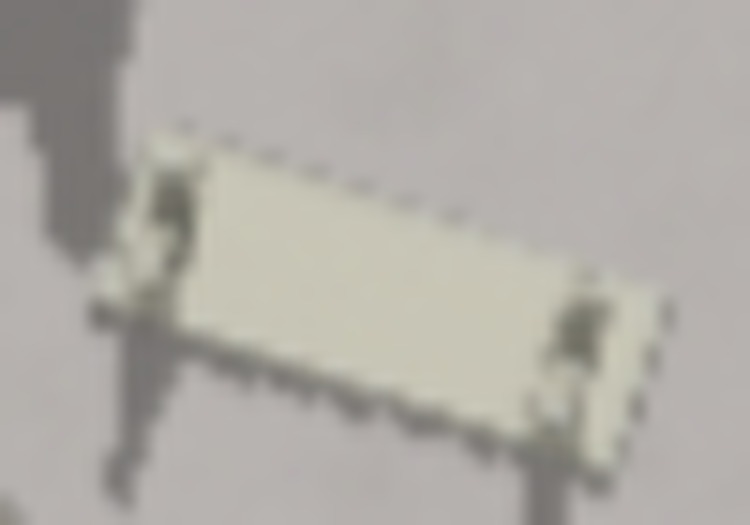

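View pics/c3.png

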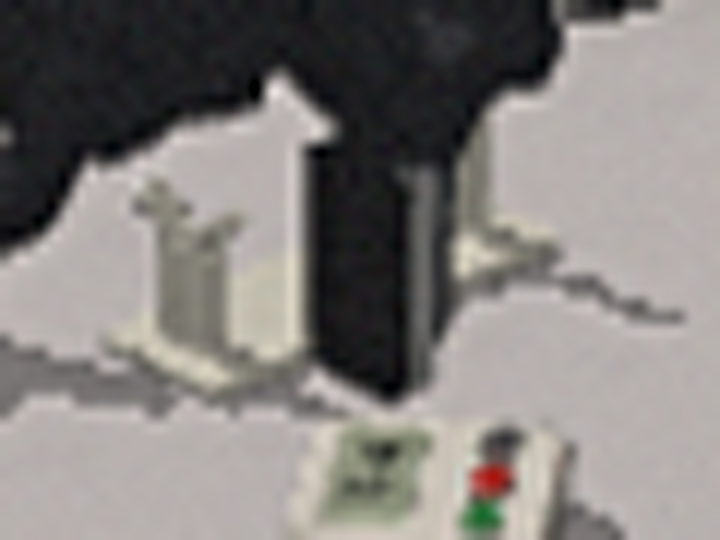

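```bash
cat >> h.py <<'E'
def Rt(o=None):
    from scipy.spatial.transform import Rotation
    o=get_obs() if o is None else o
    return Rotation.from_euler("xyz",o["orientation"]).as_matrix()
def go(target,closing=None):
    """slide cm and roll to reach TCP target (mm), jaw direction = angle in world"""
    o=get_obs();R=Rt(o);d=np.array(target)-o["position"]
    sl=R.T@d/10;ya=np.arctan2(R[1,1],R[0,1])
    out=[sl.round(2).tolist()]
    if closing is not None:
        # tool x down: +roll about tool x lowers world yaw
        r=-(closing-ya)*np.sign(-R[2,0]);r=(r+np.pi/2)%np.pi-np.pi/2;out.append(round(r,3))
    print("slide",out,"dist",np.linalg.norm(d).round(1),"jawdir",round(ya,3),"pos",o["position"].round(1),"xdir",R[:,0].round(3),"J6",o["joints"][5].round(2),"w",round(o["width"],3),"F",o["ft_force"].round(1),"t",o["time_s"])
E
python3 - <<'E'
from h import *
a=atz("top",[176.75,233.3],35.5);b=atz("top",[160.6,230.9],35.5)
u=(a-b)/np.linalg.norm(a-b);print(a,b,np.linalg.norm(a-b),np.arctan2(u[1],u[0]))
def P(x,y):return np.array([236+x/15-.5,210+y/15-.5])
# base corners z~6
for n,c in dict(bl=(165,130),br=(665,295),fr=(605,490),fl=(95,310)).items(): print(n,atz("top",P(*c),4).round(1))
for n,c in dict(L=(168,205),R=(578,335)).items(): print(n,atz("top",P(*c),38).round(1))
g=a-u*24;print("grasp",g);go([g[0],g[1],140],np.arctan2(u[1],u[0])+np.pi/2)
E
```

```text
[405.1221754  302.68305998  35.5       ] [412.51108095 352.49433397  35.5       ] 50.3563197744471 -1.7180604669514719
bl [453.5  89.5   4. ]
br [418.8 -16.3   4. ]
fr [377.7  -3.7   4. ]
fl [415.5 104.    4. ]
L [436.6  86.7  38. ]
R [409.8   1.9  38. ]
grasp [408.6437539  326.42328923  35.5       ]
slide [[9.13, -13.08, 27.6], np.float64(1.377)] dist 318.8 jawdir 1.23 pos [192.2 542.  231.4] xdir [ 0.  0. -1.] J6 1.46 w 0.996 F [-0.   0.2  0.6] t 0.9
```

>>> {"fn": "step_arm", "kwargs": {"targets": [{"slide": [2, -3, 6], "roll": 0.18}, {"slide": [4, -6, 12], "roll": 0.36}, {"slide": [6, -9, 18], "roll": 0.54}, {"slide": [8, -12, 24], "roll": 0.72}, {"slide": [9.1, -13.1, 27.6], "roll": 0.9}], "claw": -1}}

```text
time_s: 1.52
position: [404.9, 328.8, 141.9]
orientation: [2.107, 1.57, 0.861]
ft_force: [0.6, -0.1, -0.5]
width: 1.002
```

```bash
cat > c.py <<'E'
from h import *
import sys
exec("go([%s],%s)"%(sys.argv[1],sys.argv[2]))
E
python3 - <<'E'
from h import *
u=np.array([np.cos(-1.712),np.sin(-1.712)]);g=np.array([405.3,302.7])-32*u;print(g)
E
python3 c.py 409.9,334.4,120 -0.141
```

```text
[409.80351711 334.38151407]
slide [[2.19, 0.65, -0.37], np.float64(0.465)] dist 23.2 jawdir 0.324 pos [404.9 328.8 141.9] xdir [ 0.001  0.001 -1.   ] J6 1.81 w 1.002 F [ 0.6 -0.1 -0.5] t 1.525
```

>>> {"fn": "step_arm", "kwargs": {"targets": [{"slide": [1, 0.3, -0.2], "roll": 0.18}, {"slide": [2.19, 0.65, -0.37], "roll": 0.36}, {"slide": [2.19, 0.65, -0.37], "roll": 0.465}, {"slide": [2.19, 0.65, -0.37], "roll": 0.465}]}}

```text
time_s: 2.02
position: [409.9, 334.3, 119.9]
orientation: [2.63, 1.57, 0.92]
ft_force: [-0.3, -0.3, -0.4]
width: 0.999
```

```bash
python3 c.py 409.9,334.4,16.5 -0.141
python3 - <<'E'
from h import *
t=grab_frame("top"); s=grab_frame("scene")
np.save("t2.npy",t);np.save("s2.npy",s)
crop(t,130,200,160,80,5,"pics/t2.png"); crop(s,180,180,160,140,4.2,"pics/s2.png")
E
```

```text
slide [[10.34, -0.0, -0.0], np.float64(0.001)] dist 103.4 jawdir -0.14 pos [409.9 334.3 119.9] xdir [ 0.  0. -1.] J6 2.27 w 0.999 F [-0.3 -0.3 -0.4] t 2.025
```

View pics/t2.png

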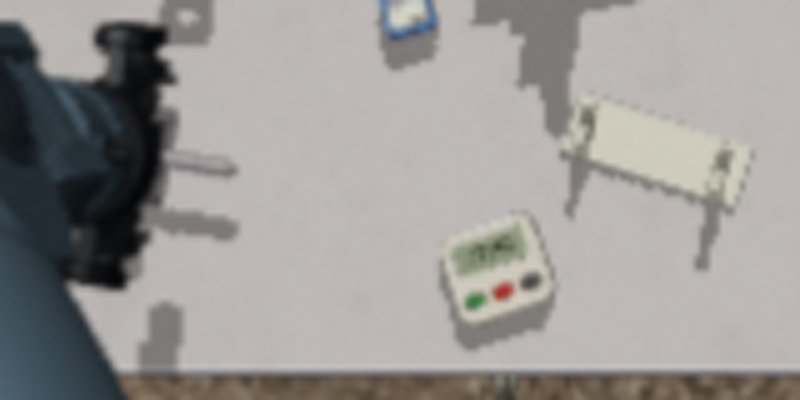

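View pics/s2.png

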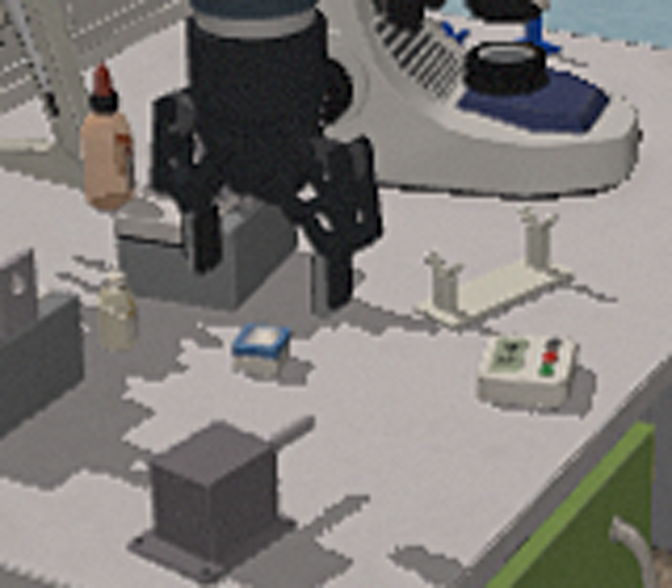

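Run:
```python
from h import *
s=np.load("s2.npy")
crop(s,272,222,52,40,15,"pics/c4.png")
```

```text
(no output)
```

View pics/c4.png

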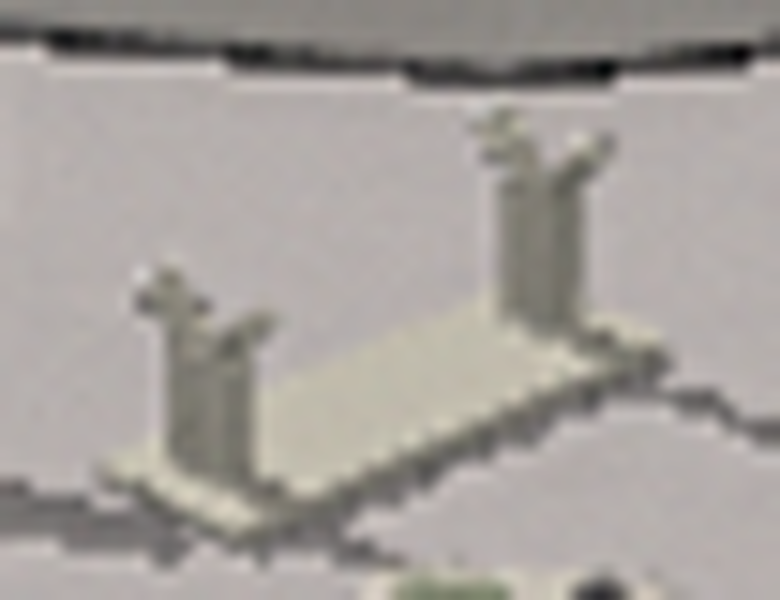

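Run:
```python
from h import *
def S(x,y):return np.array([272+x/15-.5,222+y/15-.5])
def P(x,y):return np.array([236+x/15-.5,210+y/15-.5])
print("L",atz("scene",S(212,338),32.3),"R",atz("scene",S(547,185),38))
print("Ltips",atz("scene",S(165,280),45).round(1),atz("scene",S(265,322),45).round(1))
print("top L",atz("top",P(160,228),32.3),atz("top",P(568,362),38))
# height check at fixed post xy : project
for X in ([431,88],[403,4]): print(((proj("scene",[[*X,z] for z in (4,32.3,38,45)])+.5-[272,222])*15).round(0).tolist())
from fit import *
t=np.load("t2.npy");s=np.load("s2.npy")
for hw in (20,21,22):
 B=[block([-56,-hw,0],[56,hw,5])]
 for cs,ims in ((["top"],[t]),(["scene"],[s]),(["top","scene"],[t,s])):
  print(hw,cs,fit(cs,ims,B,[416.4,43.4,-1.89],0))
```

```text
L [434.39141805  85.06608469  32.3       ] R [403.39767702   6.21083057  38.        ]
Ltips [441.4  90.3  45. ] [416.5  97.4  45. ]
top L [431.96706905  88.69149022  32.3       ] [404.25856957   3.99057738  38.        ]
[[222.0, 483.0], [220.0, 348.0], [220.0, 320.0], [220.0, 286.0]]
[[552.0, 339.0], [554.0, 208.0], [554.0, 181.0], [554.0, 148.0]]
20 ['top'] (array([421.5337754 ,  50.17975869,  -1.87801295]), np.float64(-22.269552860485753))
20 ['scene'] (array([449.18231389,  84.56880914,  -2.1679247 ]), np.float64(-22.611038708979983))
20 ['top', 'scene'] (array([424.08387829,  60.68781466,  -1.78919137]), np.float64(-46.55387593963864))
21 ['top'] (array([423.95802758,  49.68958375,  -1.81066532]), np.float64(-21.324809034552526))
21 ['scene'] (array([452.76963478,  71.05182143,  -2.59466959]), np.float64(-21.672741773093726))
21 ['top', 'scene'] (array([424.24923044,  49.10704539,  -1.81786731]), np.float64(-44.5304360575274))
22 ['top'] (array([425.16899676,  49.31562857,  -1.81516625]), np.float64(-21.175533516649196))
22 ['scene'] (array([449.95299917,  83.57062722,  -2.14393896]), np.float64(-22.813303583741856))
22 ['top', 'scene'] (array([426.08191542,  60.29787641,  -1.78969711]), np.float64(-44.31306182442843))
```

>>> {"fn": "step_arm", "kwargs": {"targets": [{"slide": [3.5, 0, 0]}, {"slide": [7, 0, 0]}, {"slide": [9.5, 0, 0]}, {"slide": [10.3, 0, 0]}, {"slide": [10.3, 0, 0]}]}}

```text
validation failed for argument at $.ta...
```

>>> {"fn": "step_arm", "kwargs": {"targets": [{"slide": [0, 0, 0]}, {"slide": [0, 0, 0]}, {"slide": [0, 0, 0]}, {"slide": [0, 0, 0]}, {"slide": [0, 0, 0]}], "claw": 1}}

```text
validation failed for argument at $.ta...
```

>>> {"fn": "step_arm", "kwargs": {"targets": [{"slide": [3.5, 0, 0], "roll": 0}, {"slide": [7, 0, 0], "roll": 0}, {"slide": [9.5, 0, 0], "roll": 0}, {"slide": [10.3, 0, 0], "roll": 0}, {"slide": [10.3, 0, 0], "roll": 0}]}}

```text
time_s: 2.75
position: [410.0, 334.7, 17.4]
orientation: [2.48, 1.57, 0.771]
ft_force: [-0.8, -0.6, 0.4]
width: 0.996
```

```bash
python3 - <<'E'
from h import *
t=grab_frame("top"); s=grab_frame("scene")
crop(t,130,200,80,60,9,"pics/t3.png"); crop(s,190,220,110,100,5.8,"pics/s3.png")
E
python3 c.py 409.9,334.4,16.5 -0.141
```

```text
slide [[0.19, -0.09, 0.1], np.float64(0.002)] dist 2.3 jawdir -0.139 pos [411.  335.2  18.4] xdir [ 0.003  0.002 -1.   ] J6 2.27 w 0.997 F [ 0.3 -0.1 -0. ] t 2.85
```

View pics/s3.png

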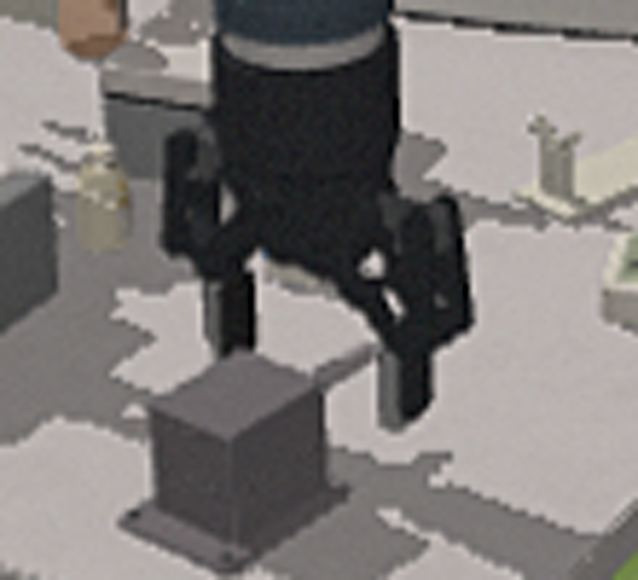

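The jaws straddle the shank, clear of the holder (shank at about (345,365) in the crop). I'll close them.

>>> {"fn": "step_arm", "kwargs": {"targets": [{"slide": [0.2, -0.1, 0.1], "roll": 0}, {"slide": [0.2, -0.1, 0.1], "roll": 0}, {"slide": [0.2, -0.1, 0.1], "roll": 0}, {"slide": [0.2, -0.1, 0.1], "roll": 0}, {"slide": [0.2, -0.1, 0.1], "roll": 0}], "claw": 1}}

```text
time_s: 3.48
position: [409.9, 334.4, 16.5]
orientation: [2.33, 1.567, 0.62]
ft_force: [0.1, 0.2, 1.7]
width: 0.09
```

>>> {"fn": "step_arm", "kwargs": {"targets": [{"slide": [0, 0, 0], "roll": 0}, {"slide": [0, 0, 0], "roll": 0}, {"slide": [0, 0, 0], "roll": 0}]}}

```text
time_s: 3.85
position: [409.9, 334.4, 16.5]
orientation: [2.341, 1.567, 0.632]
ft_force: [0.2, 0.2, 1.5]
width: 0.091
```

Run:
```python
from h import *
s=grab_frame("scene")
crop(s,190,220,110,100,5.8,"pics/s4.png")
p=get_obs()["position"];u=np.array([np.cos(-1.712),np.sin(-1.712)])
go([*(p[:2]+75*u),p[2]]); print(Rt().round(3).tolist())
```

```text
slide [[-0.02, -0.02, 7.5]] dist 75.0 jawdir -0.139 pos [409.9 334.4  16.5] xdir [ 0.003  0.002 -1.   ] J6 2.27 w 0.093 F [-0.8 -0.1 -0.6] t 3.9
[[0.003, 0.99, -0.138], [0.002, -0.138, -0.99], [-1.0, 0.002, -0.002]]
```

View pics/s4.png

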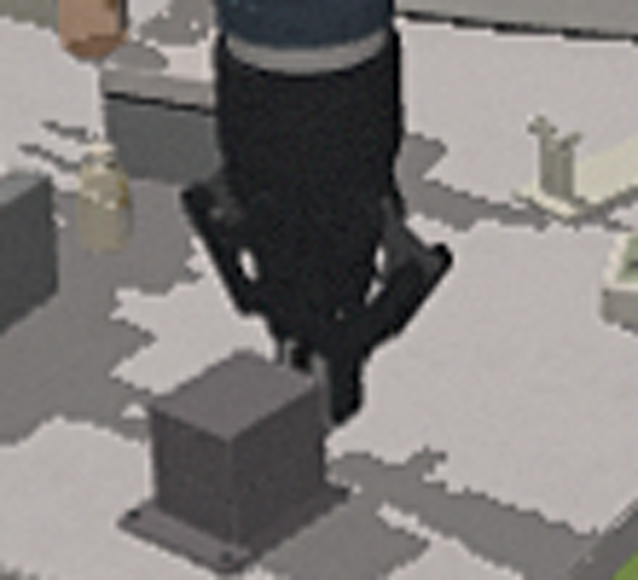

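>>> {"fn": "step_arm", "kwargs": {"targets": [{"slide": [-0.1, 0, 1.0], "roll": 0}, {"slide": [-0.1, 0, 3.0], "roll": 0}, {"slide": [-0.1, 0, 5.0], "roll": 0}, {"slide": [-0.1, 0, 7.0], "roll": 0}, {"slide": [-0.1, 0, 7.5], "roll": 0}]}}

```text
time_s: 4.53
position: [398.8, 258.5, 17.2]
orientation: [2.424, 1.569, 0.713]
ft_force: [-0.0, 1.0, -0.4]
width: 0.087
```

Run:
```python
from h import *
t=grab_frame("top"); s=grab_frame("scene")
crop(t,130,200,80,60,9,"pics/t5.png"); crop(s,190,220,110,100,5.8,"pics/s5.png")
go([417,60,120],-1.89+np.pi/2)
```

```text
slide [[-10.3, 4.54, 19.49], np.float64(0.179)] dist 225.1 jawdir -0.14 pos [399.5 259.5  17.4] xdir [ 0.003  0.002 -1.   ] J6 2.15 w 0.092 F [-0.7  0.1 -0.8] t 4.625
```

View pics/s5.png

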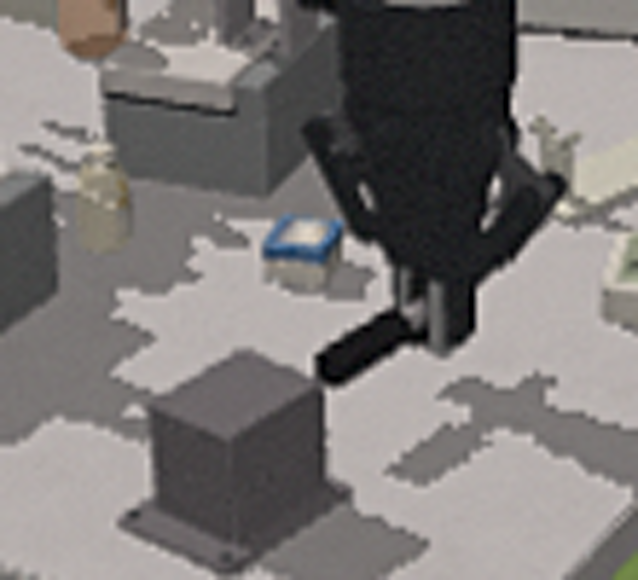

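View pics/t5.png

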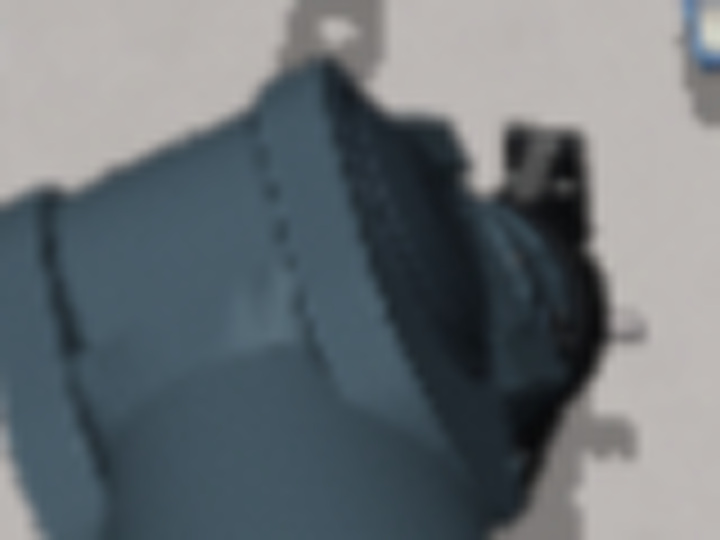

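>>> {"fn": "step_arm", "kwargs": {"targets": [{"slide": [-4, 0, 0], "roll": 0}, {"slide": [-9, 0, 1], "roll": 0}, {"slide": [-11, 1, 6], "roll": 0.05}, {"slide": [-11, 2.5, 12], "roll": 0.1}, {"slide": [-11, 3.5, 18], "roll": 0.18}]}}

```text
time_s: 5.25
position: [410.4, 75.1, 128.0]
orientation: [2.262, 1.564, 0.371]
ft_force: [0.5, 0.1, 0.1]
width: 0.093
```

Run:
```python
from h import *
go([411.1,24.6,70],-1.89+np.pi/2)
```

```text
slide [[5.79, 1.63, 4.79], np.float64(-0.001)] dist 76.9 jawdir -0.32 pos [410.4  75.1 128. ] xdir [ 0.006  0.002 -1.   ] J6 1.92 w 0.093 F [0.5 0.1 0.1] t 5.25
```

>>> {"fn": "step_arm", "kwargs": {"targets": [{"slide": [0.5, 0.8, 2.5], "roll": 0}, {"slide": [1.5, 1.6, 4.8], "roll": 0}, {"slide": [3.5, 1.63, 4.8], "roll": 0}, {"slide": [5.3, 1.63, 4.8], "roll": 0}, {"slide": [5.3, 1.63, 4.8], "roll": 0}]}}

```text
time_s: 5.88
position: [410.2, 24.8, 74.0]
orientation: [2.535, 1.566, 0.644]
ft_force: [-0.4, -0.1, -1.4]
width: 0.093
```

Run:
```python
from h import *
t=grab_frame("top"); s=grab_frame("scene")
crop(t,225,190,80,60,9,"pics/t6.png"); crop(s,250,180,100,100,6,"pics/s6.png")
go([411.1,24.6,26],-1.89+np.pi/2)
```

```text
slide [[4.93, -0.06, 0.05], np.float64(-0.001)] dist 49.3 jawdir -0.32 pos [411.5  24.7  75.3] xdir [ 0.007  0.002 -1.   ] J6 1.79 w 0.093 F [-0.2  0.8 -0.7] t 5.975
```

View pics/s6.png

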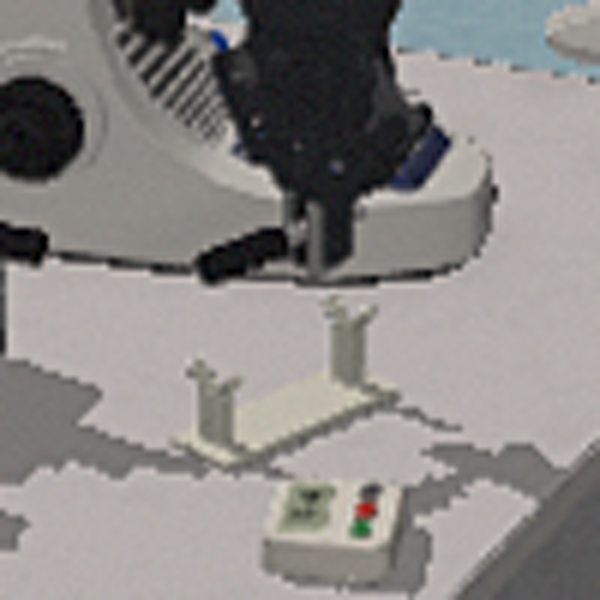

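View pics/t6.png

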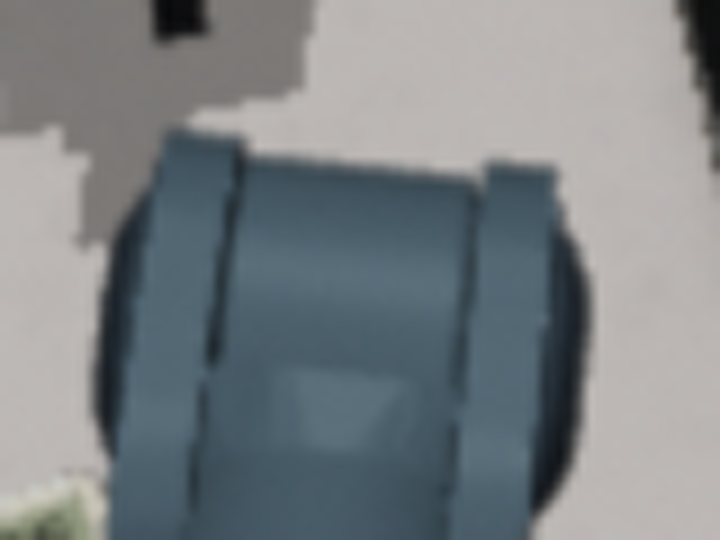

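Run:
```python
from h import *
u=np.array([np.cos(-1.89),np.sin(-1.89),0]);g=np.array([411.5,24.7,75.3+19])
for d in (-72,-26): print(((proj("scene",g+d*u)+.5-[250,180])*6).round(1))
```

```text
[[208.1 272.5]]
[[279.8 244.6]]
```

>>> {"fn": "step_arm", "kwargs": {"targets": [{"slide": [2, -0.05, 0.05], "roll": 0}, {"slide": [3.5, -0.05, 0.05], "roll": 0}, {"slide": [4.3, -0.05, 0.05], "roll": 0}, {"slide": [4.6, -0.05, 0.05], "roll": 0}, {"slide": [4.8, -0.05, 0.05], "roll": 0}]}}

```text
time_s: 6.6
position: [411.7, 24.6, 27.7]
orientation: [2.204, 1.563, 0.314]
ft_force: [-0.5, 0.6, -0.2]
width: 0.095
```

Run:
```python
from h import *
s=grab_frame("scene")
crop(s,250,200,80,80,8,"pics/s7.png")
go([411.1,24.6,26],-1.89+np.pi/2)
u=np.array([np.cos(-1.89),np.sin(-1.89),0]);c=np.array([417.4,43.6,45])
for d in (-52,-6,52): print(((proj("scene",c+d*u)+.5-[250,200])*8).round(1))
```

```text
slide [[0.15, -0.05, 0.01], np.float64(-0.001)] dist 1.6 jawdir -0.32 pos [411.6  24.6  27.5] xdir [ 0.007  0.002 -1.   ] J6 1.79 w 0.096 F [ 0.2  0.2 -1.1] t 6.65
[[279.7 332.7]]
[[374.1 293.5]]
[[488.2 246.1]]
```

View pics/s7.png

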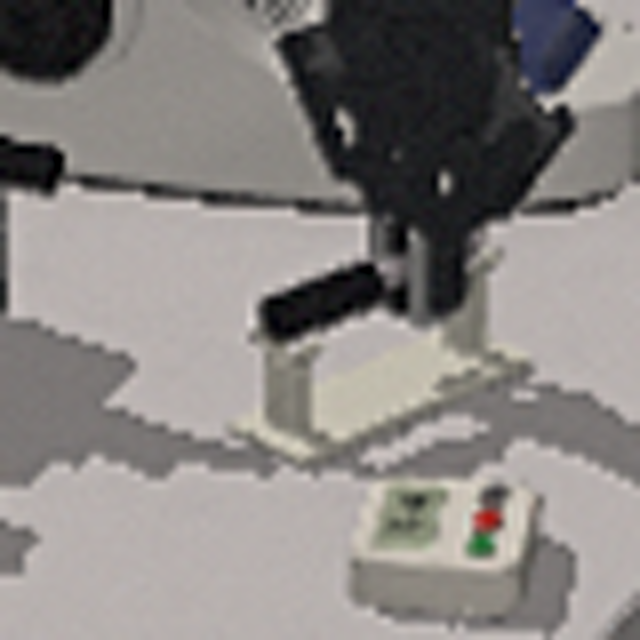

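>>> {"fn": "step_arm", "kwargs": {"targets": [{"slide": [0.1, -0.05, 0], "roll": 0}, {"slide": [0.2, -0.05, 0], "roll": 0}, {"slide": [0.3, -0.05, 0], "roll": 0}]}}

```text
time_s: 7.02
position: [411.4, 24.7, 25.2]
orientation: [2.189, 1.563, 0.299]
ft_force: [-4.4, 0.7, 16.1]
width: 0.096
```

Run:
```python
from h import *
s=grab_frame("scene")
crop(s,265,215,50,50,12,"pics/s8.png")
go([411.1,24.6,26],-1.89+np.pi/2)
```

```text
slide [[-0.07, -0.02, 0.02], np.float64(-0.001)] dist 0.8 jawdir -0.32 pos [411.3  24.7  25.3] xdir [ 0.008  0.002 -1.   ] J6 1.79 w 0.094 F [-2.4  0.6 10.7] t 7.075
```

View pics/s8.png

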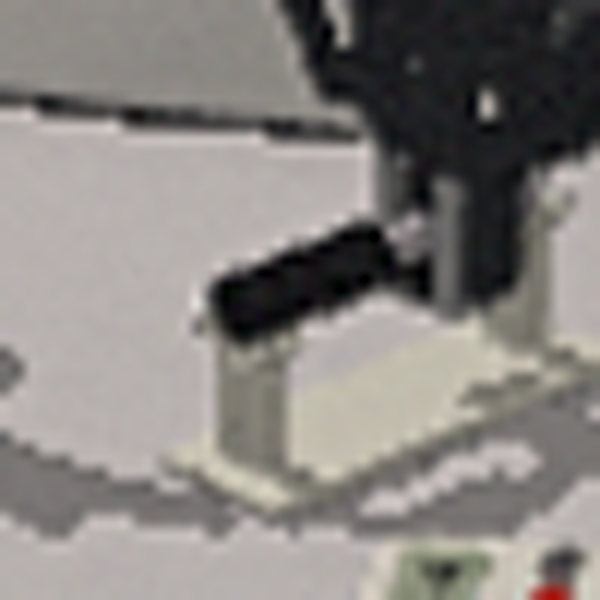

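The handle end sits in the larger notch, and I feel contact at about the expected height. Releasing.

>>> {"fn": "step_arm", "kwargs": {"targets": [{"slide": [-0.05, 0, 0], "roll": 0}, {"slide": [-0.05, 0, 0], "roll": 0}, {"slide": [-0.05, 0, 0], "roll": 0}, {"slide": [-0.05, 0, 0], "roll": 0}, {"slide": [-0.05, 0, 0], "roll": 0}], "claw": -1}}

```text
time_s: 7.7
position: [411.3, 24.7, 25.7]
orientation: [2.194, 1.563, 0.303]
ft_force: [-0.5, 0.1, 0.6]
width: 1.003
```

>>> {"fn": "step_arm", "kwargs": {"targets": [{"slide": [-5, 0, 0], "roll": 0}, {"slide": [-10, 0, 0], "roll": 0}, {"slide": [-12, 0, -5], "roll": 0}, {"slide": [-12, 0, -11], "roll": 0}, {"slide": [-12, 0, -17], "roll": 0}]}}

```text
time_s: 8.32
position: [464.8, 187.4, 147.2]
orientation: [2.152, 1.561, 0.261]
ft_force: [0.6, -0.5, -0.7]
width: 1.003
```

Run:
```python
from h import *
t=grab_frame("top");s=grab_frame("scene")
np.save("t9.npy",t);np.save("s9.npy",s)
crop(s,265,215,50,50,12,"pics/s9.png");crop(t,225,200,70,50,11,"pics/t9.png")
print(get_obs()["position"])
```

```text
[465.71514058 190.65941566 146.72633707]
```

View pics/s9.png

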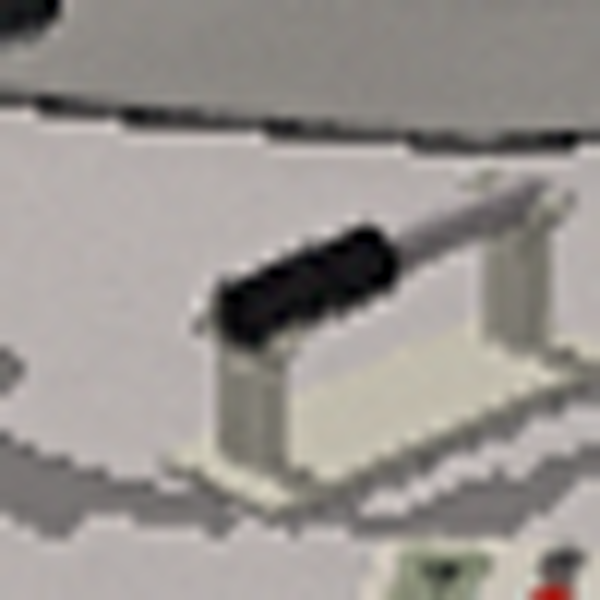

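View pics/t9.png

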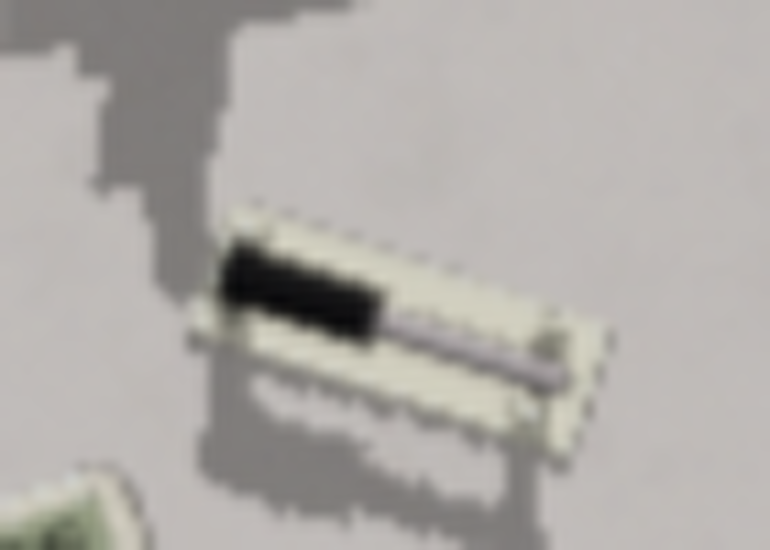

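Run:
```python
from h import *
def P(x,y):return np.array([225+x/11-.5,200+y/11-.5])
e,sh,tp=[atz("top",P(*p),45) for p in ((224,272),(380,316),(572,379))]
print(e,sh,tp,np.linalg.norm(tp-e),np.linalg.norm(tp-sh))
print([np.arctan2(*(b-a)[1::-1]) for a,b in ((e,tp),(e,sh),(sh,tp))])
t=np.load("t9.npy");g=cv2.cvtColor(t,cv2.COLOR_RGB2GRAY)
r=cv2.resize(g[218:236,240:264],None,fx=8,fy=8,interpolation=cv2.INTER_CUBIC)
m=(r<65).astype(np.uint8);n,l,st,ce=cv2.connectedComponentsWithStats(m);i=1+np.argmax(st[1:,4])
(c,wh,an)=cv2.minAreaRect(np.argwhere(l==i)[:,::-1].astype(np.float32));print(st[i],c,wh,an)
px=np.array(c)/8+[240,218]-.44;print(px,atz("top",px,45))
```

```text
[433.05479395  91.93152912  45.        ] [420.77774192  48.15356765  45.        ] [403.21072779  -5.6990116   45.        ] 102.09011101139146 56.64539060603457
[np.float64(-1.867459345244037), np.float64(-1.844212158951907), np.float64(-1.8861182833127028)]
[  41   36  112   66 3946] (96.7772445678711, 69.09271240234375) (114.12915802001953, 43.66842269897461) 14.588918685913086
[251.65715557 226.19658905] [427.00851769  70.95719724  45.        ]
```

```bash
python3 c.py 426.4,69.8,100 -0.301
```

```text
slide [[4.57, -0.05, 12.75], np.float64(-0.012)] dist 135.4 jawdir -0.313 pos [465.7 190.7 146.7] xdir [ 0.01   0.005 -1.   ] J6 2.15 w 0.991 F [ 0.9 -1.1 -0.1] t 8.425
```

>>> {"fn": "step_arm", "kwargs": {"targets": [{"slide": [1.5, 0, 4], "roll": 0}, {"slide": [3, 0, 8.5], "roll": -0.01}, {"slide": [4.5, -0.05, 12.4], "roll": -0.012}, {"slide": [4.57, -0.05, 12.75], "roll": -0.012}, {"slide": [4.57, -0.05, 12.75], "roll": -0.012}]}}

```text
time_s: 9.05
position: [426.4, 69.5, 100.2]
orientation: [2.341, 1.559, 0.467]
ft_force: [-0.6, 0.6, 0.3]
width: 1.002
```

```bash
python3 c.py 426.4,69.8,26 -0.301
```

```text
slide [[7.42, -0.07, 0.03], np.float64(-0.002)] dist 74.2 jawdir -0.303 pos [426.4  69.5 100.2] xdir [ 0.01   0.005 -1.   ] J6 1.88 w 1.002 F [-0.6  0.6  0.3] t 9.05
```

>>> {"fn": "step_arm", "kwargs": {"targets": [{"slide": [3, -0.05, 0], "roll": 0}, {"slide": [6, -0.07, 0.03], "roll": 0}, {"slide": [7.4, -0.07, 0.03], "roll": 0}, {"slide": [7.4, -0.07, 0.03], "roll": 0}, {"slide": [7.4, -0.07, 0.03], "roll": 0}]}}

```text
time_s: 9.68
position: [427.6, 70.3, 27.0]
orientation: [2.296, 1.558, 0.424]
ft_force: [-0.1, -0.2, 0.3]
width: 0.995
```

>>> {"fn": "step_arm", "kwargs": {"targets": [{"slide": [0, 0, 0], "roll": 0}, {"slide": [0, 0, 0], "roll": 0}, {"slide": [0, 0, 0], "roll": 0}, {"slide": [0, 0, 0], "roll": 0}, {"slide": [0, 0, 0], "roll": 0}], "claw": 1}}

```text
time_s: 10.3
position: [425.6, 70.9, 27.1]
orientation: [2.554, 1.559, 0.682]
ft_force: [-6.2, 2.3, 9.7]
width: 0.192
```

```bash
python3 c.py 426.4,69.8,120 -0.301;python3 - <<'E'
from h import *
s=grab_frame("scene")
crop(s,265,215,50,50,12,"pics/s10.png")
E
```

```text
slide [[-9.29, 0.17, -0.01], np.float64(-0.001)] dist 92.9 jawdir -0.302 pos [425.6  70.9  27.1] xdir [ 0.009  0.007 -1.   ] J6 1.89 w 0.192 F [-6.2  2.3  9.7] t 10.3
```

View pics/s10.png

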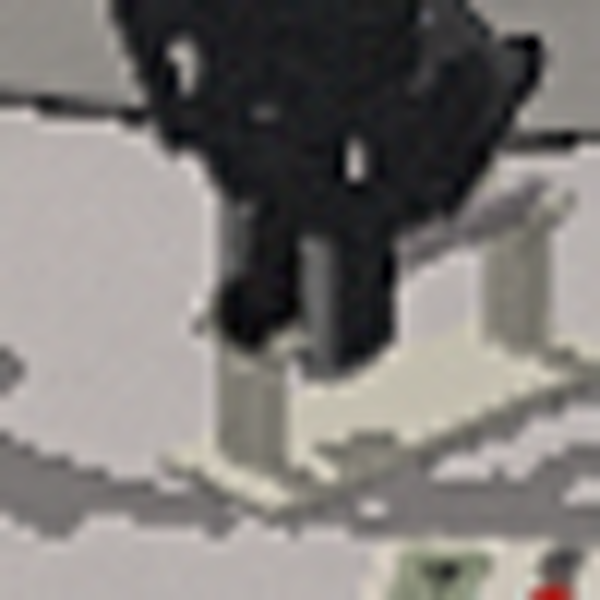

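>>> {"fn": "step_arm", "kwargs": {"targets": [{"slide": [-1, 0, 0], "roll": 0}, {"slide": [-4, 0, 0], "roll": 0}, {"slide": [-8, 0, 0], "roll": 0}, {"slide": [-11.5, 0, -2], "roll": 0}, {"slide": [-12, 0, -7], "roll": 0}]}}

```text
time_s: 10.98
position: [447.7, 136.7, 151.3]
orientation: [2.327, 1.554, 0.451]
ft_force: [0.8, -0.1, -0.7]
width: 0.195
```

>>> {"fn": "step_arm", "kwargs": {"targets": [{"slide": [0, 0, -4], "roll": -0.18}, {"slide": [0, 0, -8], "roll": -0.36}, {"slide": [0, 0, -12], "roll": -0.54}, {"slide": [0, 0, -15], "roll": -0.72}, {"slide": [0, 0, -17], "roll": -0.9}]}}

```text
time_s: 11.6
position: [499.3, 300.2, 153.6]
orientation: [1.413, 1.554, 0.444]
ft_force: [-0.1, -0.5, -0.3]
width: 0.193
```

```bash
python3 c.py 484.7,327.5,140 -1.565;python3 - <<'E'
from h import *
t=grab_frame("top");s=grab_frame("scene")
crop(s,150,130,200,150,4,"pics/s11.png");crop(t,130,130,200,150,4,"pics/t11.png")
E
```

```text
slide [[1.36, 0.32, -3.08], np.float64(-0.975)] dist 33.8 jawdir 0.601 pos [499.3 300.2 153.6] xdir [ 0.016  0.007 -1.   ] J6 1.4 w 0.193 F [-0.1 -0.5 -0.3] t 11.6
```

View pics/s11.png

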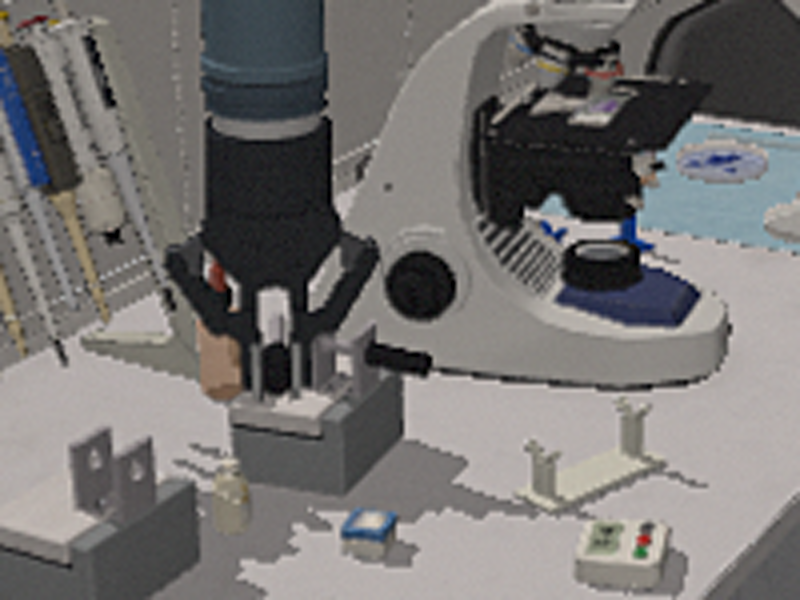

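View pics/t11.png

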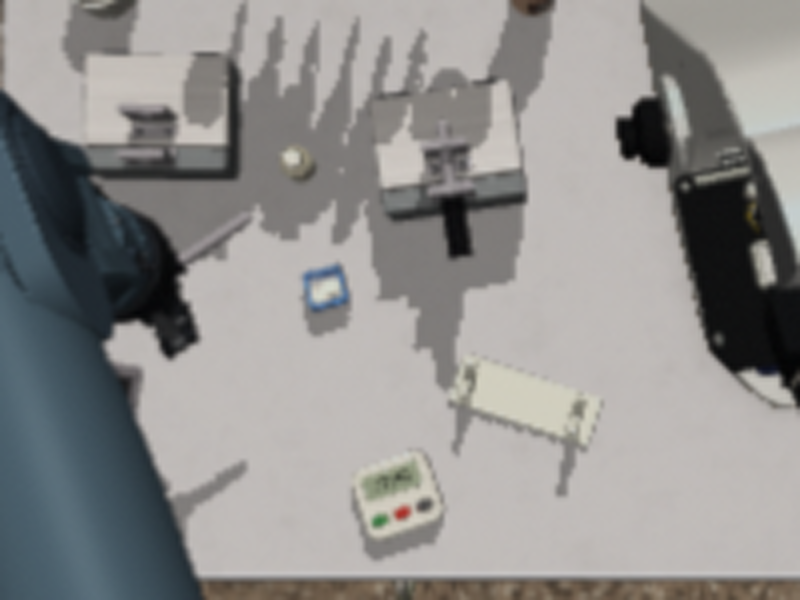

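>>> {"fn": "step_arm", "kwargs": {"targets": [{"slide": [0.3, 0.1, -0.8], "roll": -0.18}, {"slide": [0.6, 0.2, -1.6], "roll": -0.36}, {"slide": [1, 0.3, -2.4], "roll": -0.54}, {"slide": [1.36, 0.32, -3.08], "roll": -0.72}, {"slide": [1.36, 0.32, -3.08], "roll": -0.9}]}}

```text
time_s: 12.32
position: [484.4, 327.0, 139.8]
orientation: [0.506, 1.554, 0.435]
ft_force: [-0.0, -0.4, -0.2]
width: 0.185
```

```bash
python3 c.py 484.7,327.5,74 -1.565
```

```text
slide [[6.58, 0.0, -0.07], np.float64(-0.077)] dist 65.8 jawdir 1.5 pos [484.4 327.  139.8] xdir [ 0.015  0.007 -1.   ] J6 0.56 w 0.185 F [-0.  -0.4 -0.2] t 12.325
```

>>> {"fn": "step_arm", "kwargs": {"targets": [{"slide": [2, 0, 0], "roll": -0.077}, {"slide": [4.5, 0, -0.05], "roll": -0.077}, {"slide": [6.3, 0, -0.07], "roll": -0.077}, {"slide": [6.58, 0, -0.07], "roll": -0.077}, {"slide": [6.58, 0, -0.07], "roll": -0.077}]}}

```text
time_s: 12.95
position: [484.9, 327.1, 74.5]
orientation: [0.419, 1.554, 0.423]
ft_force: [-0.3, -0.5, 0.6]
width: 0.19
```

```bash
python3 c.py 484.7,327.5,74 -1.565;python3 - <<'E'
from h import *
t=grab_frame("top");s=grab_frame("scene")
np.save("t12.npy",t);np.save("s12.npy",s)
crop(s,140,200,110,95,7,"pics/s12.png");crop(t,140,130,70,70,8,"pics/t12.png")
print(get_obs()["position"])
E
```

```text
slide [[0.05, 0.04, -0.02], np.float64(-0.002)] dist 0.7 jawdir 1.575 pos [484.9 327.1  74.5] xdir [ 0.015  0.007 -1.   ] J6 0.48 w 0.19 F [-0.3 -0.5  0.6] t 12.95
[485.41409761 327.63160985  75.09388834]
```

View pics/s12.png

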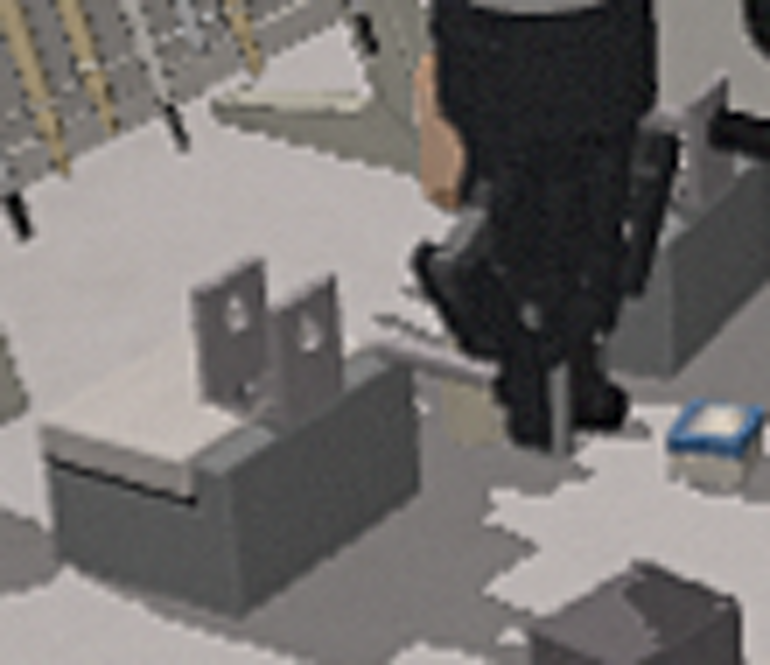

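View pics/t12.png

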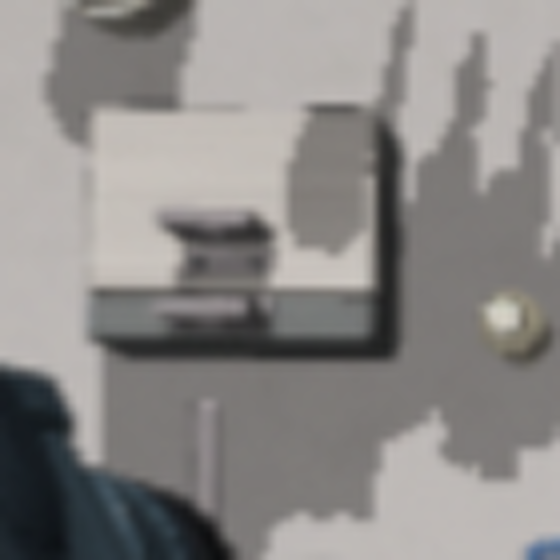

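Run:
```python
from fit import *
t=np.load("t12.npy");s=np.load("s12.npy")
H=np.array([615.4,327.5,92])
for d in (-50,-60,-70,-80): print(d,((proj("top",H+[d,0,0])+.5-[140,130])*8).round(1),((proj("scene",H+[d,0,0])+.5-[140,200])*7).round(1))
print("eyelets scene",[((proj("scene",H+[d,0,0])+.5-[140,200])*7).round(1)[0].tolist() for d in (-20,-14,14,20)])
g=cv2.cvtColor(t,cv2.COLOR_RGB2GRAY).astype(float)
for r in range(179,193): print(r,g[r,160:173].astype(int))
# refit plates only / whole with new image
for cs,ims in ((["top"],[t]),(["scene"],[s]),(["top","scene"],[t,s])):
    print(cs,fit(cs,ims,HASP,[615.4,327.5,.005],92), fit(cs,ims,HASP[1:],[615.4,327.5,.005],92))
```

```text
-50 [[207.8 400.1]] [[379.6 350.8]]
-60 [[207.3 426.7]] [[402.  356.7]]
-70 [[206.7 453.2]] [[424.6 362.6]]
-80 [[206.2 479.8]] [[447.3 368.5]]
eyelets scene [[313.4, 333.5], [300.3, 330.1], [239.8, 314.3], [227.0, 310.9]]
179 [122 122 123 122 121 125 125 123 122 121 122 121 121]
180 [122 122 121 115 119 145 144 122 122 121 122 122 121]
181 [123 123 121 116 119 139 134 115 121 122 122 122 121]
182 [123 122 121 118 122 137 130 112 121 121 122 123 122]
183 [122 122 121 118 124 137 131 112 120 121 122 123 123]
184 [122 122 120 118 123 139 131 113 119 122 122 123 123]
185 [124 123 122 119 123 138 130 112 121 122 123 122 124]
186 [122 123 120 116 118 138 129 112 121 123 124 123 123]
187 [123 123 121 114 115 138 129 111 121 123 123 123 123]
188 [123 123 122 114 117 138 128 110 121 122 123 123 122]
189 [123 124 122 115 117 136 127 110 121 123 122 122 122]
190 [117 119 120 116 119 137 125 109 121 122 122 122 122]
191 [ 68  83 105 112 118 138 125 108 120 123 122 122 122]
192 [ 37  43  58  75 105 135 124 107 120 123 122 123 124]
['top'] (array([6.15346899e+02, 3.26665249e+02, 3.21138769e-03]), np.float64(-36.96053163587633)) (array([6.14866194e+02, 3.24299526e+02, 7.94123492e-03]), np.float64(-34.90824522693743))
['scene'] (array([6.16419281e+02, 3.28213739e+02, 8.36372979e-03]), np.float64(-29.109780219217058)) (array([6.15377311e+02, 3.30289983e+02, 9.19037136e-03]), np.float64(-34.14307506150979))
['top', 'scene'] (array([6.15483988e+02, 3.27557136e+02, 5.86137091e-03]), np.float64(-64.92239218266025)) (array([6.15478976e+02, 3.28390707e+02, 3.77470927e-03]), np.float64(-64.55654216622747))
```

```bash
python3 c.py 494,326.8,71.8 -1.565; python3 -c "
from h import *
print(Rt().round(4).tolist())"
```

```text
slide [[0.34, -0.09, 0.85], np.float64(-0.001)] dist 9.2 jawdir 1.576 pos [485.4 327.6  75.1] xdir [ 0.017  0.008 -1.   ] J6 0.48 w 0.185 F [-0.2 -0.6 -1.5] t 13.05
[[0.0167, -0.0048, 0.9998], [0.0078, 1.0, 0.0046], [-0.9998, 0.0077, 0.0168]]
```

>>> {"fn": "step_arm", "kwargs": {"targets": [{"slide": [0.34, -0.09, 0.4], "roll": 0}, {"slide": [0.34, -0.09, 0.85], "roll": 0}, {"slide": [0.34, -0.09, 0.85], "roll": 0}]}}

```text
time_s: 13.42
position: [494.7, 326.9, 72.1]
orientation: [0.429, 1.552, 0.433]
ft_force: [-0.6, 0.4, -1.2]
width: 0.187
```

Run:
```python
from h import *
t=grab_frame("top");s=grab_frame("scene")
np.save("t13.npy",t);np.save("s13.npy",s)
crop(s,165,225,55,40,14,"pics/s13.png");crop(t,145,145,50,50,12,"pics/t13.png")
go([500,326.8,71.9],-1.565)
```

```text
slide [[0.01, -0.01, 0.59], np.float64(-0.001)] dist 5.9 jawdir 1.575 pos [494.1 326.8  71.9] xdir [ 0.017  0.008 -1.   ] J6 0.47 w 0.183 F [ 0.1  0.  -0.2] t 13.525
```

View pics/s13.png

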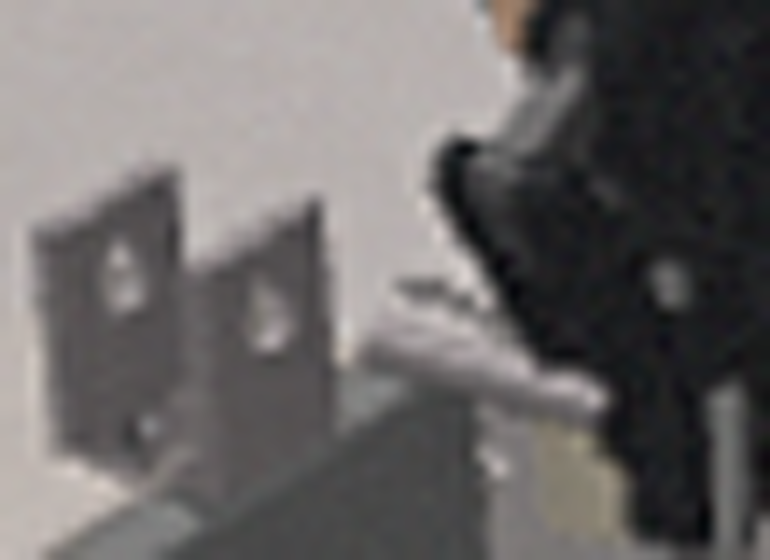

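View pics/t13.png

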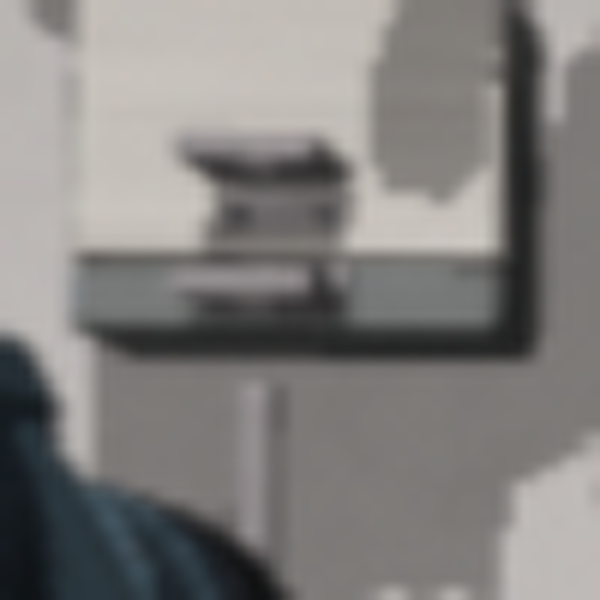

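>>> {"fn": "step_arm", "kwargs": {"targets": [{"slide": [0, 0, 0.8], "roll": 0}, {"slide": [0, 0, 1.4], "roll": 0}, {"slide": [0, 0, 1.9], "roll": 0}, {"slide": [0, 0, 2.3], "roll": 0}, {"slide": [0, 0, 2.7], "roll": 0}]}}

```text
time_s: 14.15
position: [521.3, 326.9, 72.3]
orientation: [0.434, 1.552, 0.438]
ft_force: [0.2, 0.1, 0.1]
width: 0.187
```

Run:
```python
from h import *
t=grab_frame("top");s=grab_frame("scene")
crop(s,165,225,55,40,14,"pics/s14.png");crop(t,145,145,50,50,12,"pics/t14.png")
go([572.6,326.8,73.1],-1.565)
```

```text
slide [[0.01, -0.04, 5.1], np.float64(-0.001)] dist 51.0 jawdir 1.575 pos [521.6 327.   72.4] xdir [ 0.017  0.008 -1.   ] J6 0.45 w 0.19 F [0.4 0.3 0.4] t 14.25
```

View pics/s14.png

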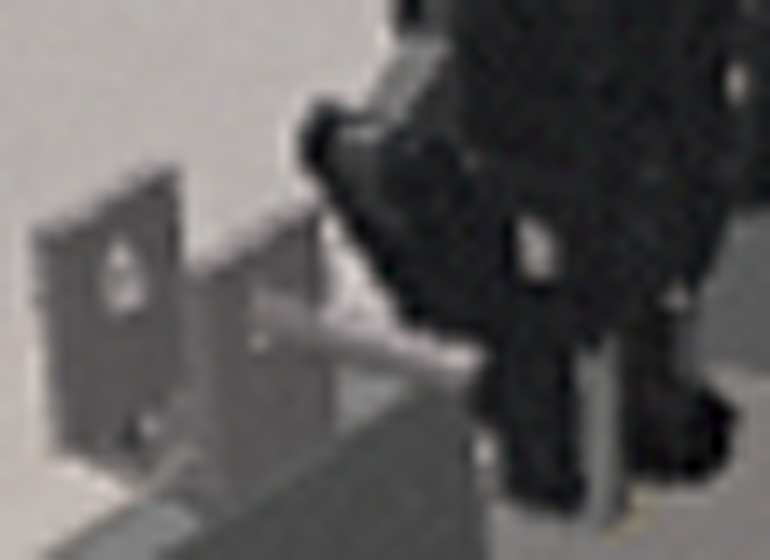

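View pics/t14.png

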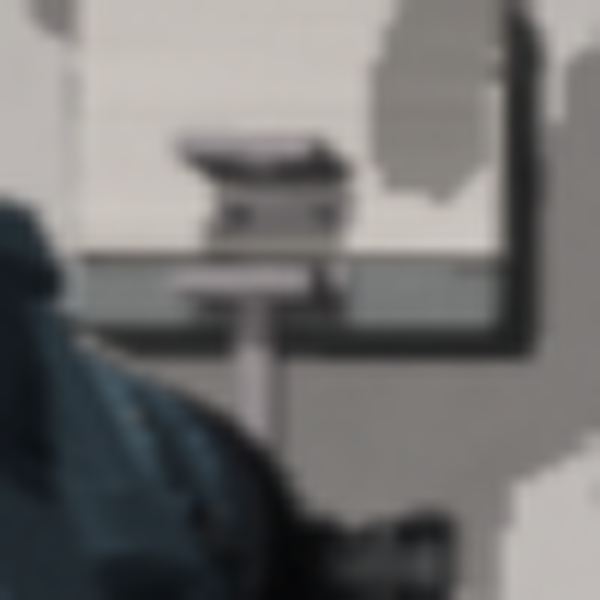

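>>> {"fn": "step_arm", "kwargs": {"targets": [{"slide": [0.05, 0, 0.6], "roll": 0}, {"slide": [0.07, 0, 1.2], "roll": 0}, {"slide": [0.09, 0, 1.8], "roll": 0}, {"slide": [0.1, 0, 2.4], "roll": 0}, {"slide": [0.11, 0, 3.0], "roll": 0}]}}

```text
time_s: 14.88
position: [552.1, 327.1, 71.7]
orientation: [0.433, 1.552, 0.437]
ft_force: [-0.2, -0.7, 0.5]
width: 0.191
```

Run:
```python
from h import *
s=grab_frame("scene")
crop(s,160,225,55,40,14,"pics/s15.png")
go([572.6,326.8,73.1],-1.565)
```

```text
slide [[-0.09, -0.03, 1.97], np.float64(-0.002)] dist 19.7 jawdir 1.575 pos [553.  327.1  71.8] xdir [ 0.018  0.008 -1.   ] J6 0.43 w 0.187 F [ 0.7 -0.4 -1.2] t 14.925
```

View pics/s15.png

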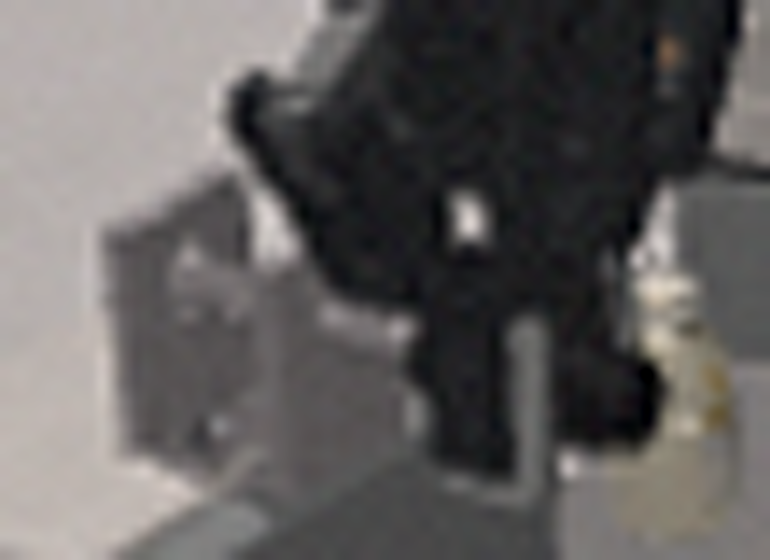

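>>> {"fn": "step_arm", "kwargs": {"targets": [{"slide": [0, 0, 0.6], "roll": 0}, {"slide": [0, 0, 1.1], "roll": 0}, {"slide": [0, 0, 1.5], "roll": 0}, {"slide": [0, 0, 1.7], "roll": 0}, {"slide": [0, 0, 1.8], "roll": 0}]}}

```text
time_s: 15.55
position: [571.0, 327.2, 72.1]
orientation: [0.421, 1.551, 0.425]
ft_force: [-1.1, -0.7, -0.6]
width: 0.19
```

>>> {"fn": "step_arm", "kwargs": {"targets": [{"slide": [0, 0, 0.1], "roll": 0}, {"slide": [0, 0, 0.2], "roll": 0}]}}

```text
time_s: 15.8
position: [572.2, 327.2, 72.1]
orientation: [0.455, 1.552, 0.459]
ft_force: [-4.0, 0.1, 2.6]
width: 0.184
```

>>> {"fn": "step_arm", "kwargs": {"targets": [{"slide": [0, 0, 0.1], "roll": 0}, {"slide": [0, 0, 0.2], "roll": 0}]}}

```text
time_s: 16.05
position: [572.2, 327.2, 72.0]
orientation: [0.559, 1.556, 0.564]
ft_force: [-7.4, -0.0, 5.3]
width: 0.187
```

Run:
```python
from h import *
s=grab_frame("scene");t=grab_frame("top")
crop(s,160,225,55,40,14,"pics/s16.png");crop(t,140,140,60,60,10,"pics/t16.png")
go([572.6,326.8,73.1],-1.565)
```

```text
slide [[-0.1, -0.04, 0.04], np.float64(-0.001)] dist 1.2 jawdir 1.576 pos [572.2 327.2  72.1] xdir [ 0.013  0.008 -1.   ] J6 0.42 w 0.192 F [-6.3  0.4  4.3] t 16.15
```

View pics/s16.png

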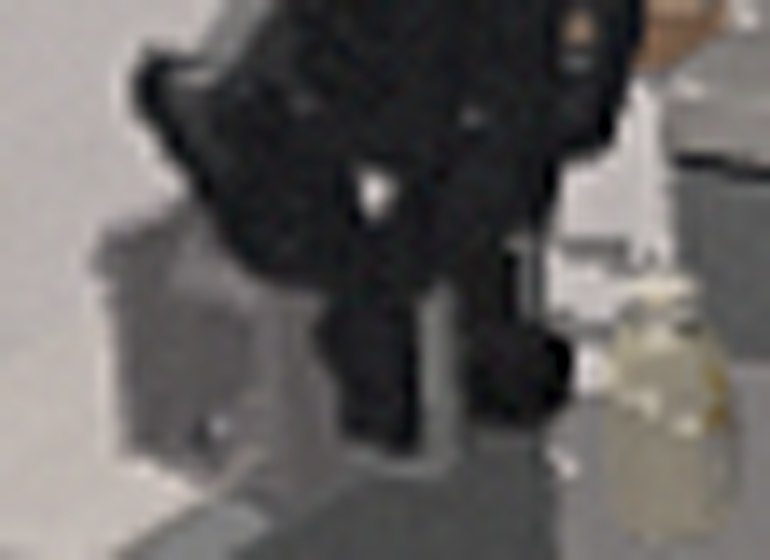

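View pics/t16.png

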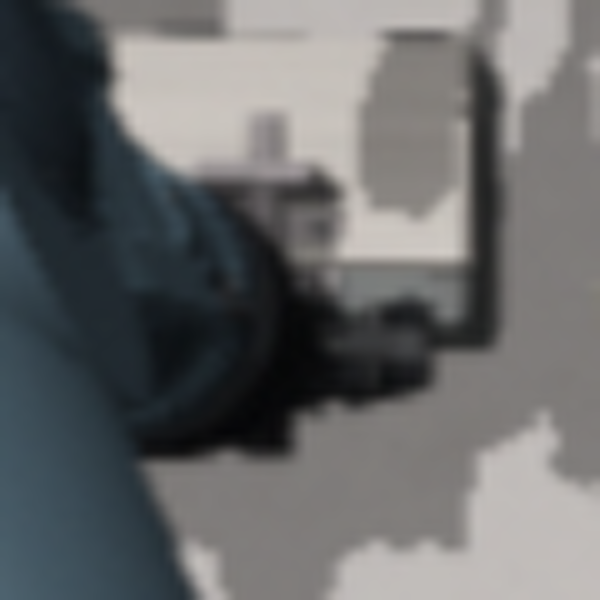

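The tip shows behind the back plate at (268,130) in the crop. The shoulder contact came at TCP x=572.2, against 572.6 predicted, so the pin is home. Releasing.

>>> {"fn": "step_arm", "kwargs": {"targets": [{"slide": [0, 0, 0], "roll": 0}, {"slide": [0, 0, 0], "roll": 0}, {"slide": [0, 0, 0], "roll": 0}, {"slide": [0, 0, 0], "roll": 0}, {"slide": [0, 0, 0], "roll": 0}], "claw": -1}}

```text
time_s: 16.77
position: [572.3, 327.2, 72.1]
orientation: [0.55, 1.555, 0.554]
ft_force: [-0.6, 0.1, -0.3]
width: 1.001
```

>>> {"fn": "step_arm", "kwargs": {"targets": [{"slide": [-4, 0, 0], "roll": 0}, {"slide": [-9, 0, 0], "roll": 0}, {"slide": [-13, 0, -4], "roll": 0}, {"slide": [-15, 0, -10], "roll": 0}, {"slide": [-15, -6, -12], "roll": 0}]}}

```text
time_s: 17.4
position: [449.8, 269.1, 222.4]
orientation: [0.546, 1.55, 0.558]
ft_force: [1.7, -0.8, -0.1]
width: 0.999
```

Run:
```python
from h import *
s=grab_frame("scene");t=grab_frame("top")
np.save("t17.npy",t);np.save("s17.npy",s)
crop(s,140,200,110,90,7,"pics/s17.png");crop(t,140,130,70,70,8,"pics/t17.png")
o=get_obs();print(o["position"],o["ft_force"])
```

```text
[445.9428008  262.26573016 219.11417843] [-0.96204045 -0.34777666 -0.36733658]
```

View pics/s17.png

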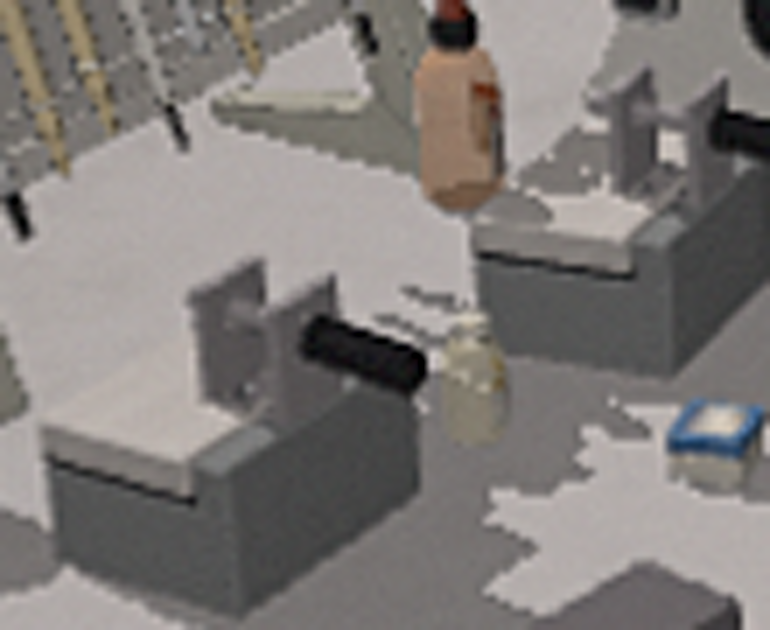

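View pics/t17.png

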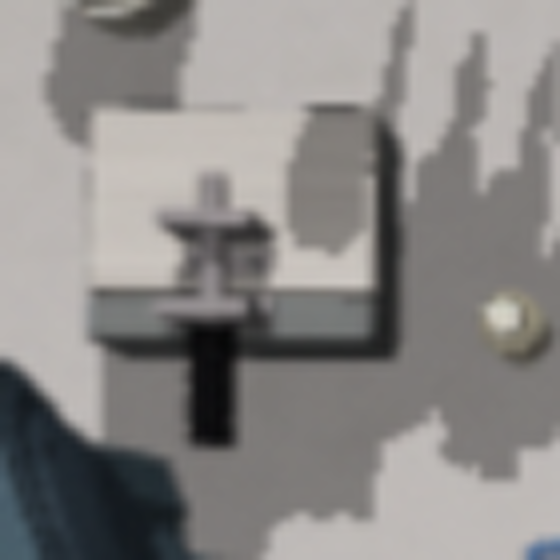

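Run:
```python
from h import *
a=lambda cam,X,o,f:((proj(cam,X)+.5-o)*f).round(1).tolist()
for m in (0,3,6): print(m,a("top",[[615.4-66-m,327.3,91],[615.4+38-m,327.3,91]],[140,130],8),a("scene",[[615.4-66-m,327.3,91],[615.4-20-m,327.3,91]],[140,200],7))
o=get_obs();print(o["position"],np.abs(o["dq"]).max())
```

```text
0 [[208.1, 442.9], [213.3, 168.4]] [[416.1, 362.5], [313.9, 335.7]]
3 [[208.0, 450.9], [213.1, 176.3]] [[422.9, 364.2], [320.5, 337.5]]
6 [[207.8, 458.8], [213.0, 184.1]] [[429.6, 366.0], [327.1, 339.2]]
[445.9428008  262.26573016 219.11417843] 0.11669635756243099
```

>>> {"fn": "step_arm", "kwargs": {"targets": [{"slide": [0, 0, 0], "roll": 0}, {"slide": [0, 0, 0], "roll": 0}, {"slide": [0, 0, 0], "roll": 0}, {"slide": [0, 0, 0], "roll": 0}]}}

```text
time_s: 18.0
position: [446.6, 262.8, 219.0]
orientation: [0.468, 1.562, 0.471]
ft_force: [-0.4, 0.1, 0.1]
width: 1.0
```

The handle end at row 443 and the tip at about row 172 match a fully home pin (442.9 and 168.4) to within about 1.5 mm.

Run:
```python
from plant import *
print(job_done()); print(get_obs()["time_s"])
```

```text
the job is handed in; nothing more can be done
None
the job is handed in; nothing more can be done
```

I pulled the spare pin out of its holder, laid it in the white two-notch rest and let go. I then took it again by its handle, pushed it from the front through both eyelets of the empty box, released it and backed away. The job was handed in at about 18 s of the 58 s allowed; no verdict was reported.

- **In the rest:** the pictures showed the pin lying in both notches after release. Its centre was within about 1 mm of where I had measured the rest's point, and its direction within about 0.03 rad.
- **In the eyelets:** I felt contact at TCP x = 572.2 mm, against 572.6 mm predicted, with about 7 N. In the last top picture the handle end matched a fully home pin to well under 1 mm and the tip to about 1.5 mm. The shoulder sits against the front plate.
- **Clear of everything:** the gripper was open and away, with the wrist force near zero. In the last pictures the fitted pin, the coverslip box and the flask look unmoved. I did not measure them again, and the timer was last in view while I carried the pin.
- **What disagreed:** the two cameras put the hasp's y about 1.6 mm apart, so I aimed near the middle. The tool had also tilted about 1°, which left the pin slightly tip-up during insertion; it still went in without force until the shoulder met the plate.

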